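# Wedge a loaf tin into the rack bay

## Robot

A 6-joint arm with a two-finger parallel gripper is mounted at the origin on the work surface. World frame = base frame: x ahead of the robot, y to its left, z up, the work surface at z = 0. Lengths are in m, angles in rad, forces in N, time in s.
With the tool pointing down it reaches from about 0.3 to 0.875 m from the base axis. Payload 6.4 kg.
Tool frame: the origin (TCP) lies midway between the tips of the shut fingers; the grasp point (between the pads) lies 19 mm behind it (ctrl.pinch_z is the distance from the TCP to the grasp point, in m); z points along the fingers, y is the line along which they close (so a half turn about z gives the same grasp; the last joint's range is limited). The gripper opens to 85 mm and grips with 20 to 120 N. Pads are 22 mm wide; open, the fingers measure 114 mm over their backs; the gripper's body (76 mm by 85 mm) begins 54 mm behind the grasp point. The pads swing forward as they close: fully open they stand 13 mm farther back than shut.
Start: joints at [1.009, 0.181, 1.607, -0, 1.354, -0.206], TCP at [0.2, 0.539, 0.231] pointing down, gripper open.
Joint ranges: [-2.99, 2.99], [-0.89, 2.07], [0.3, 2.58], [-1.14, 4.28], [0, 2.63], [-3.12, 3.12]. Speed limits (rad/s): [2.57, 2.57, 3.01, 3.14, 3.14, 3.14].

## Interface

Orientations are given as a unit quaternion [w, x, y, z].
In Python, from bench import ctrl gives the robot as it stands.
- The arm moves only by the tool apply_moves, never from a script. Its argument "moves" is a list of rows, each an object with "jaw": the opening, from 0 (shut) to 1 (fully open); "offset": the shift along the tool's x, y, z in mm, a list of three; "rot": the turn, a rotation vector about the tool's x, y, z in degrees, a list of three. In form: [{"jaw": jaw, "offset": [dx, dy, dz], "rot": [ax, ay, az]}, ...]. A call has exactly 5 rows; each row shifts and turns the commanded pose from where the row before left it, along the tool's axes as they then stand; what a row does not reach is not made up. A row lasts 1/8 s, in which the tool goes at most 62.5 mm and 10.7 degrees, less where a joint would pass 70% of its speed; a pose out of reach is approached as far as the arm can. A call is refused whole if a number of a shift passes 62.5 or a number of a turn 10.7, either way. A call with a gripper value outside its range is refused whole. The fingers move at their own pace and stop on an object; the grip force is fixed at half the most. Time passes only in rows, so rows that do not move let the fingers close, or fill a call up. It gives the time, the measured TCP pose, the force, the opening and the grip force at its end, in the units of the state.
- ctrl.get_obs(): the state, without advancing time (a new reading comes with each control period).
- ctrl.camera(name): name is "scene" or "top"; returns (picture, depth): 384x512x3 uint8, red, green, blue; 384x512 float32, m along the optical axis (not along the pixel's ray), 0 where there is no reading.
- ctrl.camera_params(name): a dict with "K" (3x3 intrinsics, pixels), "cam_to_world" (4x4, takes a point from camera to world coordinates). Camera axes: x right, y down, z forward; pixel columns grow to the right and rows downward; lengths in m; the calibration is good to about 2 mm. A picture is of the moment at which its call begins. camera_params takes no time and is no camera call.
- ctrl.hand_in(): hands the job in; it is judged then, once.
Trained networks look in the newest picture that a camera, given by its name, has taken for a name from the list of things; names that differ only in an ending like _2 or _b are one class to them, and where a whole thing is asked for, a point or a joint stands for the part that bears it (a point fixed in the world has none). Each returns a list of dicts, best first, with "score" (0 to 1); they miss things now and then, are a little off and sometimes report something else, mostly with a low value. They report only what shows in the picture. A call takes as long as a camera call. They do not tell look-alikes from the thing itself.
- ctrl.outline_of(camera, target): "region" (384x512 bool, what is visible of it) and "position" ([column, row] in pixels, amid what is visible of it).
The state is a dict: "time_s": time; "q": joint angles; "dq": joint speeds; "joint_efforts": joint torques, N m; "eef_pos": TCP position; "eef_rot": TCP orientation; "wrist_force": force on the tool from outside, world axes, zero at the start; "torque": the same for the moment, N m; "opening": opening from 0.0 (shut) to 1.0 (fully open); "grasp_force": force on a finger pad.
Only numpy, scipy, OpenCV 4.12 (cv2) and the standard library are available. Lean on these libraries where they do the work, as an engineer would, in place of code of your own. Each camera call takes 0.05 s, during which the arm holds its last target. There are 200 camera calls.

## Task

Load the lidded loaf tin into the rack's bottom lane: set it on the deck in front of the two short posts, lined up between them, and push it in under the upper board until you feel it come up against the hidden stop. Then take the wooden wedge from its holder, stand it thin end down in the gap between the posts and the tin, and tap or press it straight down until it is locked tight and stays tight when you let go. Leave the loaves, the bowl and the stack of paper cases standing where they are.

Things in the scene. Friction and masses are not known exactly. Their poses are not given: they have to be found in the camera images.
- rack: Fixed rack bay, green steel frame. Origin on the bench top, midway between its two short posts, under the foot of their rear faces. x points into the lane (away from the robot, +-0.2 rad), y left, z up. The wooden deck's top is 30 mm up; it runs from x = -105 to 190 mm and is 140 mm wide before the posts. Green uprights 24 mm square at y = +-155, x = 23 and beyond.
- gap (a point): On the deck, at the foot of the posts' rear faces, midway between them (30 mm above the rack's origin). The two dark steel posts are 60 mm high, 24 mm wide, 15 mm thick, 72 mm apart (y = +-36 to +-60). Their rear faces start at x = 0 and lean towards the robot by 1 in 4 (x = -15 at the top), so the gap behind them narrows downwards. Rack axes.
- lane (a point): On the deck, 38 mm beyond point gap: where the low aluminium lane guides begin (72 mm apart, 14 mm high). The tin slides between posts and guides until it meets a steel stop deep under the upper board. It is fixed, but differs each time: with the tin at it, the tin's near end lies 3 to 11 mm beyond point gap. Rack axes.
- lip (a point): Middle of the lower front edge of the upper board's wooden lip, 8 mm beyond and 165 mm above point gap. The lip is 290 mm wide, rises 48 mm from here and is 12 mm thick; loaves behind it reach 100 mm above this point. Because of it a gripper pointing straight down cannot work at the gap; one tilted 30 to 45 degrees, its body leaning back towards the robot, can. Rack axes.
- tin: The lidded loaf tin of plain aluminium, a loose block 130 mm long (its x), 62 mm wide (its y), 70 mm high, 0.45 to 0.7 kg. Sliding it on the deck takes some 3 to 7 N; at the stop the push rises sharply above that. Origin at the centre of its underside. Either end may go in first. It stands on the bench to one side of the rack.
- tin_center (a point): The centre of the same tin, 35 mm above its underside; axes as the tin's.
- wedge: Loose wooden wedge, 0.13 kg, 115 mm high, thin end down in its holder. Origin: centre of its foot. z up, y along its width. The lower 75 mm is 112 mm wide and 14 mm thick at the foot (x = -7 to 7); the +x face is upright and goes to the tin, the -x face slopes out by 1 in 4 (x = -26 at 75 mm up) and lies on the posts.
- wedge_grip (a point): Middle of the wedge's grip tab (40 mm wide in y, 20 mm thick, 75 to 115 mm above the foot); 97 mm above the foot, 3 mm to -x of its middle. The tab's top is 18 mm higher. With the tin at its stop the foot seats some 10 to 45 mm above the deck, different each time; pushing down with 12 to 20 N locks it. Wedge axes.
- holder: The fixed plywood holder in which the wedge stands, 75 x 150 mm, its cleats 34 mm high; the wedge's foot is 8 mm above the bench. Lift the wedge straight up out of it. It is on the other side of the rack from the tin. Its x and y are those of the wedge standing in it.
- loaf_a: Bystander: a round loaf in a dark paper case, 90 mm across, 95 mm high; origin under its centre.
- loaf_b: Bystander: another such loaf.
- loaf_c: Bystander: another such loaf.
- bowl: Bystander: a steel bowl, 130 mm across, 55 mm high; origin under its centre.
- cases: Bystander: a stack of dark paper baking cases, 92 mm across, 50 mm high; origin under its centre.
Mind the look-alikes: they are no part of the job. Leave any orange or turquoise look-alike of the tin alone.

How it is judged:
By the outcome, as a careful person would: the job done as asked, in the order asked, and still so for the second after the job is handed in, with the robot touching nothing.
It also fails if it takes over 72 s, if anything falls off the work surface, if the arm or the gripper's body presses on something with over 40 N, if the wrist force passes 120 N, or if a joint passes its speed limit or range.

## Working session

There is one attempt and no reset: what is moved stays moved. The work goes in short steps, Python scripts to look and compute and a tool call to move; the robot and the scene stay as the last step left them, time stands still between calls to the robot, and variables do not carry over. Pictures are saved under pics/ and viewed, at most 10 in all, crops included, and the job is handed in when it is done.

Besides the shell and the picture viewer there is one more tool, called after "Call:" as name(argument=value, ...), one argument or row to a line, values as JSON. apply_moves: Moves the arm, as the interface text tells. Its arguments: {"type":"object","properties":{"moves":{"type":"array"}},"required":["moves"]}

```bash
mkdir -p pics; ls; python3 - <<'E'
from bench import ctrl
import cv2,numpy as np
ims=[]
for n in("scene","top"):
    p,d=ctrl.camera(n); np.savez(f"{n}.npz",p=p,d=d); cv2.imwrite(f"pics/{n}0.png",cv2.cvtColor(p,cv2.COLOR_RGB2BGR))
    print(n,ctrl.camera_params(n)["cam_to_world"].round(3).tolist(),ctrl.camera_params(n)["K"].round(1).tolist())
    for t in("tin","wedge","holder","rack"):
        for r in ctrl.outline_of(n,t)[:3]: print(n,t,round(r["score"],2),r["position"],r["region"].sum())
print(ctrl.get_obs())
E
```

```text
pics
scene [[0.827, 0.491, -0.273, 0.852], [0.562, -0.711, 0.423, -0.668], [0.014, -0.503, -0.864, 1.466], [0.0, 0.0, 0.0, 1.0]] [[419.5, 0.0, 254.5], [0.0, 419.5, 198.0], [0.0, 0.0, 1.0]]
scene tin 0.98 [149.4, 229.0] 807
scene tin 0.94 [228.3, 283.5] 840
scene tin 0.85 [176.7, 273.1] 864
scene wedge 0.68 [330.4, 253.4] 6844
scene wedge 0.63 [313.8, 167.2] 275
scene wedge 0.28 [230.0, 284.2] 843
scene holder 0.85 [318.9, 177.0] 354
scene holder 0.67 [334.3, 252.1] 6729
scene rack 0.92 [331.2, 250.9] 6753
top [[0.017, -0.991, 0.136, 0.267], [-1.0, -0.016, 0.012, -0.02], [-0.01, -0.137, -0.991, 1.379], [0.0, 0.0, 0.0, 1.0]] [[354.0, 0.0, 256.1], [0.0, 354.0, 183.5], [0.0, 0.0, 1.0]]
top tin 0.96 [358.0, 214.0] 610
top tin 0.89 [337.9, 263.4] 814
top tin 0.69 [331.5, 166.0] 653
top wedge 0.55 [178.7, 160.4] 315
top holder 0.68 [185.0, 171.1] 377
top rack 0.91 [267.7, 85.5] 5239
{'time_s': 0.5, 'q': array([ 1.00868830e+00,  1.80866498e-01,  1.60704706e+00,  5.44976845e-05,
        1.35382906e+00, -2.06312070e-01]), 'dq': array([ 0.00065244, -0.00136766, -0.00147308,  0.00063038,  0.00013591,
       -0.00038983]), 'joint_efforts': array([-4.66070269e-04, -4.44440532e+01, -3.51365769e+01, -1.49770640e-04,
        1.94087945e-03, -4.24978043e-05]), 'eef_pos': array([0.20025618, 0.53897942, 0.23122826]), 'eef_rot': array([-5.27760614e-05,  1.76966892e-01,  9.84216802e-01, -5.95444614e-05]), 'wrist_force': array([-0.76524461,  0.0153373 , -0.41518334]), 'torque': array([-0.04561393,  0.0029399 ,  0.03185581]), 'grasp_force': 0.0, 'opening': 1.0009689102693802}
```

View pics/scene0.png

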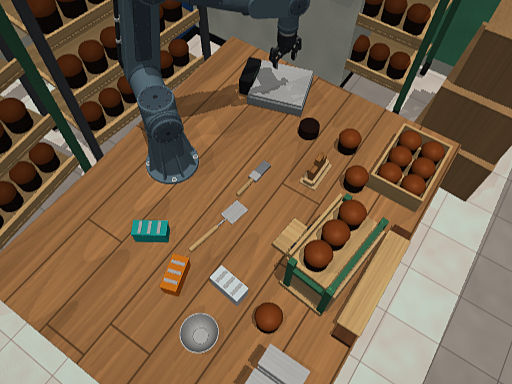

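View pics/top0.png

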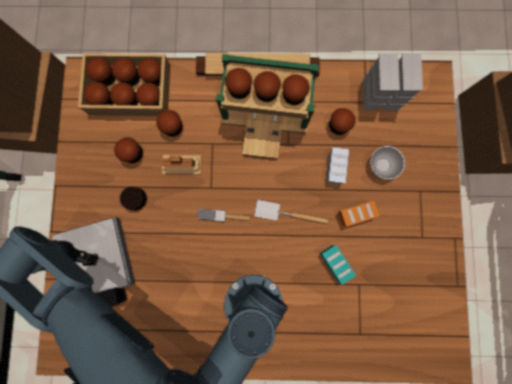

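The pictures show the plain tin at top (338,166) / scene (229,284). The wedge in its holder is at top (181,162) and the rack deck and posts at top (263,135). The orange and turquoise tins are look-alikes.

```bash
cat > h.py <<'E'
from bench import ctrl
import cv2,numpy as np
from scipy.spatial.transform import Rotation as R
def cloud(n,d):
    c=ctrl.camera_params(n);K=c["K"];T=c["cam_to_world"]
    v,u=np.mgrid[:384,:512]
    P=np.stack([(u-K[0,2])*d/K[0,0],(v-K[1,2])*d/K[1,1],d],-1)
    return P@T[:3,:3].T+T[:3,3]
def rect(pts):
    (c,s,a)=cv2.minAreaRect((pts*1000).astype(np.float32)); return np.round(c,1),np.round(s,1),round(a,1)
E
python3 - <<'E'
from h import *
C={}
for n in("scene","top"):
    z=np.load(n+".npz"); C[n]=(cloud(n,z["d"]),z["p"])
def box(n,u0,u1,v0,v1,z0,z1):
    P=C[n][0][v0:v1,u0:u1].reshape(-1,3); return P[(P[:,2]>z0)&(P[:,2]<z1)]
for n,b in(("top",(322,355,143,190)),("scene",(205,252,258,305))):
    p=box(n,*b,.06,.08); print(n,"tin top",len(p),np.median(p[:,2]),rect(p[:,:2]))
for n,b in(("top",(155,205,145,180)),("scene",(295,335,145,195))):
    for lo,hi in((.02,.045),(.05,.09),(.1,.14)):
        p=box(n,*b,lo,hi)
        if len(p)>5: print(n,"holder/wedge",lo,len(p),np.median(p,0).round(4),rect(p[:,:2]))
for n,b in(("top",(235,290,105,165)),("scene",(265,320,200,260))):
    for lo,hi in((.024,.036),(.08,.097)):
        p=box(n,*b,lo,hi)
        if len(p)>5:print(n,"deck/posts",lo,len(p),np.median(p[:,2]),rect(p[:,:2]), p.min(0).round(3),p.max(0).round(3))
a=cv2.cvtColor(C["scene"][1],cv2.COLOR_RGB2BGR)[140:310,205:405];b=cv2.cvtColor(C["top"][1],cv2.COLOR_RGB2BGR)[40:190,140:340]
o=np.vstack([cv2.resize(x,None,fx=f,fy=f,interpolation=cv2.INTER_CUBIC)[:,:] for x,f in((np.hstack([a,np.vstack([b,np.zeros((20,200,3),np.uint8)])]),2),)])
cv2.imwrite("pics/crop.png",o)
E
```

```text
top tin top 575 0.07093675774270825 (array([ 524.2, -313. ]), array([ 63.3, 131.2]), 83.6)
scene tin top 667 0.0710327249884859 (array([ 525.9, -312.8]), array([ 63.7, 130.6]), 84.1)
top holder/wedge 0.02 165 [0.5132 0.2585 0.0317] (array([528.4, 292.9]), array([ 48.6, 144.1]), 0.8)
top holder/wedge 0.05 212 [0.5185 0.2806 0.0833] (array([522. , 292.5]), array([ 32.2, 112.3]), 1.2)
top holder/wedge 0.1 75 [0.5262 0.2903 0.1226] (array([527.6, 291.4]), array([37.6, 19. ]), 89.4)
scene holder/wedge 0.02 182 [0.5452 0.2611 0.032 ] (array([546.4, 286.8]), array([149.9,  57.4]), 72.2)
scene holder/wedge 0.05 175 [0.5313 0.268  0.0813] (array([525.3, 296.3]), array([ 35.4, 123.9]), 0.8)
scene holder/wedge 0.1 65 [0.5338 0.2862 0.1204] (array([531.9, 293.6]), array([20.9, 48.5]), 2.9)
top deck/posts 0.024 1635 0.030344100447094124 (array([648.9, -15.7]), array([220.7, 171.3]), 84.1) [ 0.558 -0.129  0.024] [0.743 0.086 0.036]
top deck/posts 0.08 52 0.08860500249800685 (array([646.2, -24.9]), array([117.6,  15.3]), 84.3) [ 0.633 -0.083  0.083] [0.658 0.034 0.093]
scene deck/posts 0.024 581 0.03013225614666637 (array([601.6, -20.9]), array([141.2,  73.1]), 84.6) [ 0.56  -0.094  0.024] [0.642 0.051 0.036]
scene deck/posts 0.08 24 0.08673751733792334 (array([643.6, -26.4]), array([118.9,   7. ]), 83.5) [ 0.635 -0.086  0.08 ] [0.653 0.033 0.094]
```

View pics/crop.png

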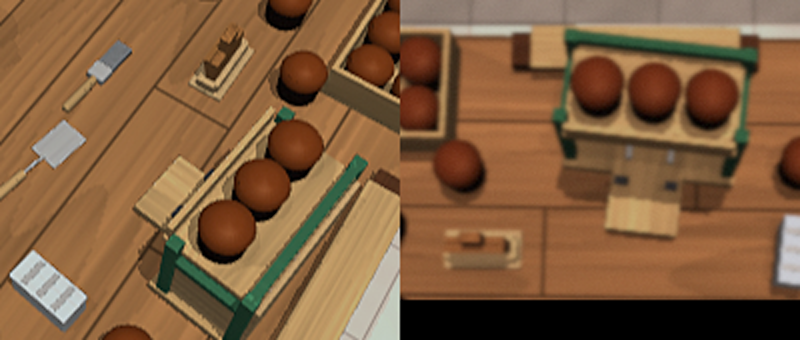

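The crop shows the posts at full-res top (261,130) and (274,131), with the lane axis turned slightly clockwise. Estimates so far:
- **Rack:** origin about (0.6685, -0.0275), yaw about -5.8°.
- **Tin:** centre about (0.525, -0.313), yaw about -6.2°.
- **Wedge:** grip at about (0.529, 0.292), yaw about +1°, with its +x along world +x.

Next I write the move planner.

```bash
cat >> h.py <<'E'
RO=np.array([.6685,-.0275,0]);RY=-5.8
def rack(x,y,z): return RO+R.from_euler('z',RY,degrees=True).apply([x/1e3,y/1e3,z/1e3])
def ori(yaw,tilt=0):  # tool down, tool x toward robot; yaw of work frame; tilt: body leans back to the robot (-x)
    return R.from_euler('z',yaw,degrees=True)*R.from_euler('y',-tilt,degrees=True)*R.from_quat([0,1,0,0])
def plan(*wps,start=None):
    """wps: (pos m, R, rows)"""
    o=ctrl.get_obs()
    p,r=start or (o["eef_pos"],R.from_quat(np.roll(o["eef_rot"],-1)))
    i=0
    for P,Q,n in wps:
        w=(r.inv()*Q).as_rotvec();d=(P-p)/n;r0=r
        for k in range(n):
            rr=r0*R.from_rotvec(w*k/n)
            print(i//5,(np.round(rr.inv().apply(d)*1e3,1)).tolist(),np.round(np.degrees(w)/n,1).tolist()); i+=1
        p,r=P,Q
E
python3 - <<'E'
from h import *
a=np.radians(-6.2);g=np.array([.525,-.313,0])-.030*np.array([np.cos(a),np.sin(a),0])
plan((g+[0,0,.16],ori(-6.2),20),(g+[0,0,.02],ori(-6.2),5))
print(ori(0,35).as_matrix().round(2).tolist())
E
```

```text
0 [-28.6, -34.6, 3.6] [-0.0, -0.0, -0.7]
0 [-28.2, -35.0, 3.6] [-0.0, -0.0, -0.7]
0 [-27.7, -35.3, 3.6] [-0.0, -0.0, -0.7]
0 [-27.3, -35.7, 3.6] [-0.0, -0.0, -0.7]
0 [-26.9, -36.0, 3.6] [-0.0, -0.0, -0.7]
1 [-26.4, -36.3, 3.6] [-0.0, -0.0, -0.7]
1 [-26.0, -36.7, 3.6] [-0.0, -0.0, -0.7]
1 [-25.5, -37.0, 3.6] [-0.0, -0.0, -0.7]
1 [-25.0, -37.3, 3.6] [-0.0, -0.0, -0.7]
1 [-24.6, -37.6, 3.6] [-0.0, -0.0, -0.7]
2 [-24.1, -37.9, 3.6] [-0.0, -0.0, -0.7]
2 [-23.6, -38.2, 3.6] [-0.0, -0.0, -0.7]
2 [-23.2, -38.5, 3.6] [-0.0, -0.0, -0.7]
2 [-22.7, -38.8, 3.6] [-0.0, -0.0, -0.7]
2 [-22.2, -39.1, 3.6] [-0.0, -0.0, -0.7]
3 [-21.7, -39.3, 3.6] [-0.0, -0.0, -0.7]
3 [-21.2, -39.6, 3.6] [-0.0, -0.0, -0.7]
3 [-20.7, -39.9, 3.6] [-0.0, -0.0, -0.7]
3 [-20.2, -40.1, 3.6] [-0.0, -0.0, -0.7]
3 [-19.7, -40.4, 3.6] [-0.0, -0.0, -0.7]
4 [0.0, 0.0, 28.0] [0.0, 0.0, 0.0]
4 [0.0, 0.0, 28.0] [0.0, 0.0, 0.0]
4 [0.0, 0.0, 28.0] [0.0, 0.0, 0.0]
4 [0.0, 0.0, 28.0] [0.0, 0.0, 0.0]
4 [0.0, 0.0, 28.0] [0.0, 0.0, 0.0]
[[-0.82, 0.0, 0.57], [0.0, 1.0, 0.0], [-0.57, 0.0, -0.82]]
```

Call:
apply_moves(
  moves=[
    {"jaw": 1,"offset": [-28.5,-35,3.6],"rot": [0,0,-0.7]},
    {"jaw": 1,"offset": [-28,-35,3.6],"rot": [0,0,-0.7]},
    {"jaw": 1,"offset": [-28,-35.5,3.6],"rot": [0,0,-0.7]},
    {"jaw": 1,"offset": [-27.5,-35.5,3.6],"rot": [0,0,-0.7]},
    {"jaw": 1,"offset": [-27,-36,3.6],"rot": [0,0,-0.7]},
  ],
)

```text
time_s: 1.12
eef_pos: [0.2745, 0.3252, 0.2134]
eef_rot: [0.0, 0.146, 0.989, 0.0]
wrist_force: [1.7, 1.3, -0.4]
opening: 0.998
grasp_force: 0.0
```

Call:
apply_moves(
  moves=[
    {"jaw": 1,"offset": [-26.5,-36.5,3.6],"rot": [0,0,-0.7]},
    {"jaw": 1,"offset": [-26,-36.5,3.6],"rot": [0,0,-0.7]},
    {"jaw": 1,"offset": [-25.5,-37,3.6],"rot": [0,0,-0.7]},
    {"jaw": 1,"offset": [-25,-37.5,3.6],"rot": [0,0,-0.7]},
    {"jaw": 1,"offset": [-24.5,-37.5,3.6],"rot": [0,0,-0.7]},
  ],
)

```text
time_s: 1.75
eef_pos: [0.3481, 0.1126, 0.1956]
eef_rot: [0.001, 0.116, 0.993, 0.0]
wrist_force: [1.0, 0.8, 0.1]
opening: 1.0
grasp_force: 0.0
```

Call:
apply_moves(
  moves=[
    {"jaw": 1,"offset": [-24,-38,3.6],"rot": [0,0,-0.7]},
    {"jaw": 1,"offset": [-23.5,-38,3.6],"rot": [0,0,-0.7]},
    {"jaw": 1,"offset": [-23,-38.5,3.6],"rot": [0,0,-0.7]},
    {"jaw": 1,"offset": [-22.5,-39,3.6],"rot": [0,0,-0.7]},
    {"jaw": 1,"offset": [-22,-39,3.6],"rot": [0,0,-0.7]},
  ],
)

```text
time_s: 2.38
eef_pos: [0.4206, -0.0999, 0.1775]
eef_rot: [0.0, 0.086, 0.996, -0.0]
wrist_force: [-0.3, 0.4, 0.1]
opening: 1.003
grasp_force: 0.0
```

Call:
apply_moves(
  moves=[
    {"jaw": 1,"offset": [-21.5,-39.5,3.6],"rot": [0,0,-0.7]},
    {"jaw": 1,"offset": [-21,-39.5,3.6],"rot": [0,0,-0.7]},
    {"jaw": 1,"offset": [-20.5,-40,3.6],"rot": [0,0,-0.7]},
    {"jaw": 1,"offset": [-20,-40,3.6],"rot": [0,0,-0.7]},
    {"jaw": 1,"offset": [-20,-40.5,3.6],"rot": [0,0,-0.7]},
  ],
)

```text
time_s: 3.0
eef_pos: [0.493, -0.3123, 0.1592]
eef_rot: [0.0, 0.056, 0.998, -0.0]
wrist_force: [0.8, -0.2, 0.4]
opening: 1.0
grasp_force: 0.0
```

```bash
python3 - <<'E'
from h import *
a=np.radians(-6.2);g=np.array([.525,-.313,0])-.030*np.array([np.cos(a),np.sin(a),0])
print(ctrl.get_obs()["time_s"],ctrl.get_obs()["eef_pos"],g);plan((g+[0,0,.16],ori(-6.2),1),(g+[0,0,.02],ori(-6.2),4))
E
```

```text
3.0 [ 0.49298915 -0.31225797  0.15917736] [ 0.49517547 -0.30976002  0.        ]
0 [-1.9, 2.7, -0.8] [-0.0, 0.0, -0.2]
0 [0.0, 0.0, 35.0] [0.0, 0.0, 0.0]
0 [0.0, 0.0, 35.0] [0.0, 0.0, 0.0]
0 [0.0, 0.0, 35.0] [0.0, 0.0, 0.0]
0 [0.0, 0.0, 35.0] [0.0, 0.0, 0.0]
```

Call:
apply_moves(
  moves=[
    {"jaw": 1,"offset": [-2,2.5,0],"rot": [0,0,-0.2]},
    {"jaw": 1,"offset": [0,0,35],"rot": [0,0,0]},
    {"jaw": 1,"offset": [0,0,35],"rot": [0,0,0]},
    {"jaw": 1,"offset": [0,0,35],"rot": [0,0,0]},
    {"jaw": 1,"offset": [0,0,34],"rot": [0,0,0]},
  ],
)

```text
time_s: 3.62
eef_pos: [0.4948, -0.3074, 0.0194]
eef_rot: [-0.0, 0.054, 0.999, 0.0]
wrist_force: [-0.2, -0.4, -0.7]
opening: 1.001
grasp_force: 0.0
```

Call:
apply_moves(
  moves=[
    {"jaw": 0.5,"offset": [0,0,0],"rot": [0,0,0]},
    {"jaw": 0.5,"offset": [0,0,0],"rot": [0,0,0]},
    {"jaw": 0.5,"offset": [0,0,0],"rot": [0,0,0]},
    {"jaw": 0.5,"offset": [0,0,0],"rot": [0,0,0]},
    {"jaw": 0.5,"offset": [0,0,0],"rot": [0,0,0]},
  ],
)

```text
time_s: 4.25
eef_pos: [0.4949, -0.3085, 0.0206]
eef_rot: [0.0, 0.054, 0.999, -0.0]
wrist_force: [-0.8, -0.2, -4.4]
opening: 0.718
grasp_force: 66.1
```

```bash
python3 - <<'E'
from h import *
o=ctrl.get_obs();p=o["eef_pos"];print(p,o["opening"],o["grasp_force"],o["wrist_force"])
# lift 120, travel to rack x -130 (grasp) 60 up, down to bottom 2 mm above deck
q=ori(RY)
plan((p+[0,0,.12],q,4),(rack(-130,0,145),q,11),(rack(-130,0,p[2]*1e3+33),q,5))
E
```

```text
[ 0.49494235 -0.30851692  0.02064962] 0.7180537570778076 66.14942908287048 [-0.83756486 -0.24344113 -4.44587159]
0 [-0.0, -0.0, -30.0] [-0.0, 0.0, -0.1]
0 [-0.0, -0.0, -30.0] [-0.0, 0.0, -0.1]
0 [-0.0, -0.0, -30.0] [-0.0, 0.0, -0.1]
0 [-0.0, -0.0, -30.0] [-0.0, 0.0, -0.1]
0 [-1.3, 27.0, -0.4] [0.0, 0.0, 0.0]
1 [-1.3, 27.0, -0.4] [0.0, 0.0, 0.0]
1 [-1.3, 27.0, -0.4] [0.0, 0.0, 0.0]
1 [-1.3, 27.0, -0.4] [0.0, 0.0, 0.0]
1 [-1.3, 27.0, -0.4] [0.0, 0.0, 0.0]
1 [-1.3, 27.0, -0.4] [0.0, 0.0, 0.0]
2 [-1.3, 27.0, -0.4] [0.0, 0.0, 0.0]
2 [-1.3, 27.0, -0.4] [0.0, 0.0, 0.0]
2 [-1.3, 27.0, -0.4] [0.0, 0.0, 0.0]
2 [-1.3, 27.0, -0.4] [0.0, 0.0, 0.0]
2 [-1.3, 27.0, -0.4] [0.0, 0.0, 0.0]
3 [0.0, 0.0, 18.3] [0.0, 0.0, 0.0]
3 [0.0, 0.0, 18.3] [0.0, 0.0, 0.0]
3 [0.0, 0.0, 18.3] [0.0, 0.0, 0.0]
3 [0.0, 0.0, 18.3] [0.0, 0.0, 0.0]
3 [0.0, 0.0, 18.3] [0.0, 0.0, 0.0]
```

Call:
apply_moves(
  moves=[
    {"jaw": 0.5,"offset": [0,0,-30],"rot": [0,0,-0.1]},
    {"jaw": 0.5,"offset": [0,0,-30],"rot": [0,0,-0.1]},
    {"jaw": 0.5,"offset": [0,0,-30],"rot": [0,0,-0.1]},
    {"jaw": 0.5,"offset": [0,0,-30],"rot": [0,0,-0.1]},
    {"jaw": 0.5,"offset": [-1.3,27,0],"rot": [0,0,0]},
  ],
)

```text
time_s: 4.88
eef_pos: [0.5005, -0.2845, 0.1439]
eef_rot: [0.003, 0.052, 0.999, -0.002]
wrist_force: [-0.6, 0.8, -4.7]
opening: 0.718
grasp_force: 67.6
```

Call:
apply_moves(
  moves=[
    {"jaw": 0.5,"offset": [-1.3,27,-0.5],"rot": [0,0,0]},
    {"jaw": 0.5,"offset": [-1.3,27,-0.5],"rot": [0,0,0]},
    {"jaw": 0.5,"offset": [-1.3,27,-0.5],"rot": [0,0,0]},
    {"jaw": 0.5,"offset": [-1.3,27,-0.5],"rot": [0,0,0]},
    {"jaw": 0.5,"offset": [-1.3,27,-0.5],"rot": [0,0,0]},
  ],
)

```text
time_s: 5.5
eef_pos: [0.5189, -0.1471, 0.1429]
eef_rot: [0.0, 0.051, 0.999, 0.0]
wrist_force: [0.1, 0.2, -4.3]
opening: 0.719
grasp_force: 67.6
```

Call:
apply_moves(
  moves=[
    {"jaw": 0.5,"offset": [-1.3,27,-0.5],"rot": [0,0,0]},
    {"jaw": 0.5,"offset": [-1.3,27,-0.5],"rot": [0,0,0]},
    {"jaw": 0.5,"offset": [-1.3,27,-0.5],"rot": [0,0,0]},
    {"jaw": 0.5,"offset": [-1.3,27,-0.5],"rot": [0,0,0]},
    {"jaw": 0.5,"offset": [-1.3,27,-0.5],"rot": [0,0,0]},
  ],
)

```text
time_s: 6.12
eef_pos: [0.5389, -0.0135, 0.1454]
eef_rot: [-0.0, 0.051, 0.999, 0.0]
wrist_force: [-0.5, -0.0, -4.3]
opening: 0.713
grasp_force: 67.6
```

Call:
apply_moves(
  moves=[
    {"jaw": 0.5,"offset": [0,0,20],"rot": [0,0,0]},
    {"jaw": 0.5,"offset": [0,0,20],"rot": [0,0,0]},
    {"jaw": 0.5,"offset": [0,0,20],"rot": [0,0,0]},
    {"jaw": 0.5,"offset": [0,0,20],"rot": [0,0,0]},
    {"jaw": 0.5,"offset": [0,0,5],"rot": [0,0,0]},
  ],
)

```text
time_s: 6.75
eef_pos: [0.5377, -0.0141, 0.059]
eef_rot: [-0.001, 0.051, 0.999, 0.0]
wrist_force: [-1.0, 0.5, -3.8]
opening: 0.714
grasp_force: 67.4
```

```bash
python3 - <<'E'
from h import *
o=ctrl.get_obs();print(o["eef_pos"],rack(-130,0,0),o["opening"],o["grasp_force"],o["wrist_force"],R.from_quat(np.roll(o["eef_rot"],-1)).as_matrix()[:2,1])
Rz=R.from_euler('z',-RY,degrees=True)
for n in("scene","top"):
    p,d=ctrl.camera(n);np.savez(f"{n}1.npz",p=p,d=d);cv2.imwrite(f"pics/{n}1.png",cv2.cvtColor(p,cv2.COLOR_RGB2BGR))
    P=Rz.apply(cloud(n,d).reshape(-1,3)-RO)
    g=p.reshape(-1,3).astype(int); bright=(g.min(1)>130)&(g.max(1)-g.min(1)<40)
    m=(P[:,0]>-.2)&(P[:,0]<0)&(abs(P[:,1])<.07)
    t=P[m&(P[:,2]>.098)&(P[:,2]<.125)&bright]; print(n,"tin top",len(t),np.median(t[:,2]),rect(t[:,:2]),t.min(0).round(3),t.max(0).round(3))
    t=P[(P[:,0]>-.05)&(P[:,0]<.0)&(abs(P[:,1])<.07)&(P[:,2]>.08)&(P[:,2]<.096)&(g.max(1)<100)]; print("posts",len(t),rect(t[:,:2]))
a=cv2.imread("pics/top1.png")[60:220,180:360];b=cv2.imread("pics/scene1.png")[170:330,190:370]
cv2.imwrite("pics/c1.png",cv2.resize(np.hstack([a,b]),None,fx=2.2,fy=2.2,interpolation=cv2.INTER_CUBIC))
E
```

```text
[ 0.53774581 -0.01410292  0.05896796] [ 0.53916551 -0.01436268  0.        ] 0.7143310984414832 67.39329099655151 [-0.95360947  0.52012748 -3.75959081] [0.10088613 0.99489786]
scene tin top 369 0.10911371372015966 (array([-98. ,  -2.6]), array([129.2,  61.2]), 0.8) [-0.162 -0.033  0.099] [-0.034  0.028  0.118]
posts 32 (array([-34.9,  -0.3]), array([118.4,  26.2]), 89.3)
top tin top 12 0.10979550152149131 (array([-157.3,  -15.4]), array([ 7.9, 18.6]), 18.5) [-0.161 -0.024  0.108] [-0.152 -0.006  0.114]
posts 0 (array([0., 0.]), array([0., 0.]), 0.0)
```

View pics/c1.png

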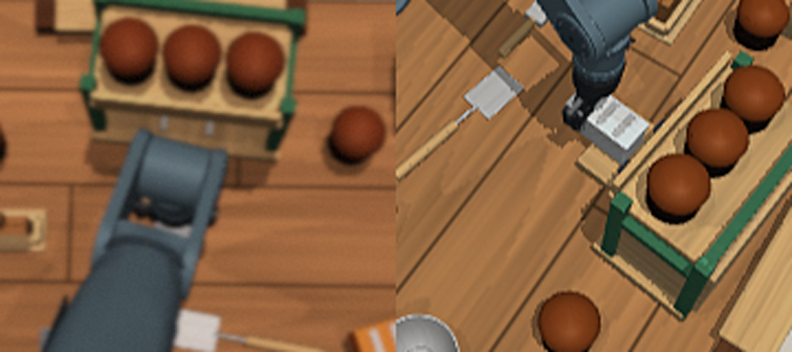

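The tin is held straight about 8 mm above the deck, right in front of the posts (scene crop about (610,130)). It sits roughly 2 mm right of the lane's middle. I'll shift it left, set it down and slide it in.

Call:
apply_moves(
  moves=[
    {"jaw": 0.5,"offset": [0,2,0],"rot": [0,0,0]},
    {"jaw": 0.5,"offset": [0,0,4],"rot": [0,0,0]},
    {"jaw": 0.5,"offset": [0,0,3],"rot": [0,0,0]},
    {"jaw": 0.5,"offset": [0,0,1],"rot": [0,0,0]},
    {"jaw": 0.5,"offset": [0,0,0],"rot": [0,0,0]},
  ],
)

```text
time_s: 7.48
eef_pos: [0.5391, -0.0124, 0.0522]
eef_rot: [-0.0, 0.05, 0.999, 0.0]
wrist_force: [-0.0, -1.3, -4.8]
opening: 0.717
grasp_force: 67.4
```

Call:
apply_moves(
  moves=[
    {"jaw": 0.5,"offset": [-8,0,0],"rot": [0,0,0]},
    {"jaw": 0.5,"offset": [-8,0,0],"rot": [0,0,0]},
    {"jaw": 0.5,"offset": [-8,0,0],"rot": [0,0,0]},
    {"jaw": 0.5,"offset": [-8,0,0],"rot": [0,0,0]},
    {"jaw": 0.5,"offset": [-8,0,0],"rot": [0,0,0]},
  ],
)

```text
time_s: 8.1
eef_pos: [0.5796, -0.0165, 0.0522]
eef_rot: [-0.0, 0.05, 0.999, -0.0]
wrist_force: [-0.1, 0.2, -4.3]
opening: 0.717
grasp_force: 67.5
```

Call:
apply_moves(
  moves=[
    {"jaw": 0.5,"offset": [-8,0,0],"rot": [0,0,0]},
    {"jaw": 0.5,"offset": [-8,0,0],"rot": [0,0,0]},
    {"jaw": 0.5,"offset": [-8,0,0],"rot": [0,0,0]},
    {"jaw": 0.5,"offset": [-8,0,0],"rot": [0,0,0]},
    {"jaw": 0.5,"offset": [-6,0,0],"rot": [0,0,0]},
  ],
)

```text
time_s: 8.72
eef_pos: [0.6174, -0.0203, 0.0523]
eef_rot: [0.0, 0.05, 0.999, 0.0]
wrist_force: [-0.1, -0.0, -4.6]
opening: 0.715
grasp_force: 67.5
```

```bash
python3 - <<'E'
from h import *
o=ctrl.get_obs();Rz=R.from_euler('z',-RY,degrees=True);p=o["eef_pos"];print("rack",Rz.apply(p-RO)*1e3,o["wrist_force"])
p,d=ctrl.camera("scene");P=Rz.apply(cloud("scene",d).reshape(-1,3)-RO)
g=p.reshape(-1,3).astype(int); b=(g.min(1)>110)&(g.max(1)-g.min(1)<40)
t=P[b&(P[:,0]>-.2)&(P[:,0]<.1)&(abs(P[:,1])<.07)&(P[:,2]>.09)&(P[:,2]<.12)]; print(len(t),np.median(t[:,2]),rect(t[:,:2]),t.min(0),t.max(0))
E
```

```text
rack [-51.58875682   1.95154539  52.27548681] [-0.11527151 -0.04473065 -4.61779554]
92 0.10295743003829372 (array([-51.5,   0.3]), array([63.5, 61.5]), 0.4) [-0.08319474 -0.03023813  0.09622496] [-0.01954406  0.03118801  0.11230564]
```

```bash
python3 - <<'E'
from h import *
o=ctrl.get_obs();p=o["eef_pos"];r=R.from_quat(np.roll(o["eef_rot"],-1))
s=p+[0,0,-.0015]
plan((s+[0,0,.1],r,4),(rack(-120,1.5,130),ori(RY,35),6),(rack(-115,1.5,60),ori(RY,35),4),(rack(-95,1.5,60),ori(RY,35),1),start=(s,r))
E
```

```text
0 [-0.0, -0.0, -25.0] [0.0, 0.0, 0.0]
0 [-0.0, -0.0, -25.0] [0.0, 0.0, 0.0]
0 [-0.0, -0.0, -25.0] [0.0, 0.0, 0.0]
0 [-0.0, -0.0, -25.0] [0.0, 0.0, 0.0]
0 [11.5, -0.1, 3.5] [-0.0, -5.8, 0.0]
1 [11.8, -0.1, 2.3] [-0.0, -5.8, 0.0]
1 [12.0, -0.1, 1.1] [-0.0, -5.8, 0.0]
1 [12.0, -0.1, -0.1] [-0.0, -5.8, 0.0]
1 [12.0, -0.1, -1.4] [-0.0, -5.8, 0.0]
1 [11.8, -0.1, -2.6] [-0.0, -5.8, 0.0]
2 [9.0, -0.0, 15.1] [0.0, 0.0, 0.0]
2 [9.0, -0.0, 15.1] [0.0, 0.0, 0.0]
2 [9.0, -0.0, 15.1] [0.0, 0.0, 0.0]
2 [9.0, -0.0, 15.1] [0.0, 0.0, 0.0]
2 [-16.4, -0.0, 11.5] [0.0, 0.0, 0.0]
```

Call:
apply_moves(
  moves=[
    {"jaw": 0.5,"offset": [0,0,1.5],"rot": [0,0,0]},
    {"jaw": 1,"offset": [0,0,0],"rot": [0,0,0]},
    {"jaw": 1,"offset": [0,0,0],"rot": [0,0,0]},
    {"jaw": 1,"offset": [0,0,0],"rot": [0,0,0]},
    {"jaw": 1,"offset": [0,0,0],"rot": [0,0,0]},
  ],
)

```text
time_s: 9.4
eef_pos: [0.617, -0.0204, 0.0511]
eef_rot: [0.0, 0.05, 0.999, -0.0]
wrist_force: [0.6, -0.4, -0.3]
opening: 1.001
grasp_force: 0.0
```

Call:
apply_moves(
  moves=[
    {"jaw": 1,"offset": [0,0,-25],"rot": [0,0,0]},
    {"jaw": 1,"offset": [0,0,-25],"rot": [0,0,0]},
    {"jaw": 1,"offset": [0,0,-25],"rot": [0,0,0]},
    {"jaw": 0,"offset": [0,0,-25],"rot": [0,0,0]},
    {"jaw": 0,"offset": [11.5,0,3.5],"rot": [0,-5.8,0]},
  ],
)

```text
time_s: 10.02
eef_pos: [0.6093, -0.0202, 0.151]
eef_rot: [0.055, 0.05, 0.997, -0.003]
wrist_force: [-0.1, 0.4, -0.9]
opening: 0.602
grasp_force: 0.0
```

Call:
apply_moves(
  moves=[
    {"jaw": 0,"offset": [12,0,2.3],"rot": [0,-5.8,0]},
    {"jaw": 0,"offset": [12,0,1],"rot": [0,-5.8,0]},
    {"jaw": 0,"offset": [12,0,0],"rot": [0,-5.8,0]},
    {"jaw": 0,"offset": [12,0,-1.5],"rot": [0,-5.8,0]},
    {"jaw": 0,"offset": [12,0,-2.5],"rot": [0,-5.8,0]},
  ],
)

```text
time_s: 10.65
eef_pos: [0.5474, -0.0134, 0.1304]
eef_rot: [0.301, 0.048, 0.952, -0.016]
wrist_force: [-0.1, 0.8, 0.4]
opening: -0.006
grasp_force: 0.0
```

Call:
apply_moves(
  moves=[
    {"jaw": 0,"offset": [9,0,15],"rot": [0,0,0]},
    {"jaw": 0,"offset": [9,0,15],"rot": [0,0,0]},
    {"jaw": 0,"offset": [9,0,15],"rot": [0,0,0]},
    {"jaw": 0,"offset": [9,0,15],"rot": [0,0,0]},
    {"jaw": 0,"offset": [-8,0,6],"rot": [0,0,0]},
  ],
)

```text
time_s: 11.28
eef_pos: [0.5611, -0.0143, 0.0581]
eef_rot: [0.297, 0.049, 0.953, -0.015]
wrist_force: [0.1, 0.4, -0.5]
opening: -0.0
grasp_force: 0.0
```

```bash
python3 - <<'E'
from h import *
o=ctrl.get_obs();p=o["eef_pos"];print(R.from_euler('z',-RY,degrees=True).apply(p-RO)*1e3,o["wrist_force"],o["opening"])
plan((rack(-95,1.5,60),ori(RY,35),1),(rack(-45,1.5,60),ori(RY,35),5),(rack(-15,1.5,60),ori(RY,35),5))
E
```

```text
[-108.17373402    2.25307244   58.14387714] [ 0.11834807  0.39236799 -0.47907339] -0.0002784520415586259
0 [-11.9, -0.7, 6.0] [0.0, -0.4, -0.0]
0 [-8.2, -0.0, 5.7] [0.0, 0.0, 0.0]
0 [-8.2, -0.0, 5.7] [0.0, 0.0, 0.0]
0 [-8.2, -0.0, 5.7] [0.0, 0.0, 0.0]
0 [-8.2, -0.0, 5.7] [0.0, 0.0, 0.0]
1 [-8.2, -0.0, 5.7] [0.0, 0.0, 0.0]
1 [-4.9, 0.0, 3.4] [0.0, 0.0, 0.0]
1 [-4.9, 0.0, 3.4] [0.0, 0.0, 0.0]
1 [-4.9, 0.0, 3.4] [0.0, 0.0, 0.0]
1 [-4.9, 0.0, 3.4] [0.0, 0.0, 0.0]
2 [-4.9, 0.0, 3.4] [0.0, 0.0, 0.0]
```

Call:
apply_moves(
  moves=[
    {"jaw": 0,"offset": [-8,-0.5,4],"rot": [0,0,0]},
    {"jaw": 0,"offset": [-6.5,0,4.5],"rot": [0,0,0]},
    {"jaw": 0,"offset": [-6.5,0,4.5],"rot": [0,0,0]},
    {"jaw": 0,"offset": [-6.5,0,4.5],"rot": [0,0,0]},
    {"jaw": 0,"offset": [-6.5,0,4.5],"rot": [0,0,0]},
  ],
)

```text
time_s: 11.9
eef_pos: [0.603, -0.0193, 0.0611]
eef_rot: [0.299, 0.048, 0.953, -0.015]
wrist_force: [-3.5, 0.1, 2.3]
opening: 0.001
grasp_force: 1.9
```

Call:
apply_moves(
  moves=[
    {"jaw": 0,"offset": [-6.5,0,4.5],"rot": [0,0,0]},
    {"jaw": 0,"offset": [-6.5,0,4.5],"rot": [0,0,0]},
    {"jaw": 0,"offset": [-6.5,0,4.5],"rot": [0,0,0]},
    {"jaw": 0,"offset": [-5,0,3.5],"rot": [0,0,0]},
    {"jaw": 0,"offset": [-5,0,3.5],"rot": [0,0,0]},
  ],
)

```text
time_s: 12.52
eef_pos: [0.6386, -0.023, 0.0609]
eef_rot: [0.299, 0.048, 0.953, -0.015]
wrist_force: [-4.3, 1.0, 2.3]
opening: -0.001
grasp_force: 1.9
```

Call:
apply_moves(
  moves=[
    {"jaw": 0,"offset": [-3.3,0,2.3],"rot": [0,0,0]},
    {"jaw": 0,"offset": [-3.3,0,2.3],"rot": [0,0,0]},
    {"jaw": 0,"offset": [-3.3,0,2.3],"rot": [0,0,0]},
    {"jaw": 0,"offset": [-3.3,0,2.3],"rot": [0,0,0]},
    {"jaw": 0,"offset": [-1.6,0,1.1],"rot": [0,0,0]},
  ],
)

```text
time_s: 13.15
eef_pos: [0.6563, -0.0248, 0.0609]
eef_rot: [0.299, 0.048, 0.953, -0.015]
wrist_force: [-4.2, -0.1, 3.1]
opening: -0.002
grasp_force: 2.0
```

Call:
apply_moves(
  moves=[
    {"jaw": 0,"offset": [-0.8,0,0.6],"rot": [0,0,0]},
    {"jaw": 0,"offset": [-0.8,0,0.6],"rot": [0,0,0]},
    {"jaw": 0,"offset": [-0.8,0,0.6],"rot": [0,0,0]},
    {"jaw": 0,"offset": [-0.8,0,0.6],"rot": [0,0,0]},
    {"jaw": 0,"offset": [-0.8,0,0.6],"rot": [0,0,0]},
  ],
)

```text
time_s: 13.78
eef_pos: [0.6612, -0.0253, 0.0609]
eef_rot: [0.299, 0.048, 0.953, -0.015]
wrist_force: [-3.5, -0.3, 3.7]
opening: -0.001
grasp_force: 2.0
```

Call:
apply_moves(
  moves=[
    {"jaw": 0,"offset": [-0.8,0,0.6],"rot": [0,0,0]},
    {"jaw": 0,"offset": [-0.8,0,0.6],"rot": [0,0,0]},
    {"jaw": 0,"offset": [-0.8,0,0.6],"rot": [0,0,0]},
    {"jaw": 0,"offset": [-0.8,0,0.6],"rot": [0,0,0]},
    {"jaw": 0,"offset": [-0.8,0,0.6],"rot": [0,0,0]},
  ],
)

```text
time_s: 14.4
eef_pos: [0.6662, -0.0258, 0.0606]
eef_rot: [0.299, 0.048, 0.953, -0.015]
wrist_force: [-3.5, 0.0, 3.4]
opening: -0.0
grasp_force: 2.0
```

Call:
apply_moves(
  moves=[
    {"jaw": 0,"offset": [-0.8,0,0.6],"rot": [0,0,0]},
    {"jaw": 0,"offset": [-0.8,0,0.6],"rot": [0,0,0]},
    {"jaw": 0,"offset": [-0.8,0,0.6],"rot": [0,0,0]},
    {"jaw": 0,"offset": [-0.4,0,0.3],"rot": [0,0,0]},
    {"jaw": 0,"offset": [-0.4,0,0.3],"rot": [0,0,0]},
  ],
)

```text
time_s: 15.02
eef_pos: [0.6701, -0.0262, 0.0604]
eef_rot: [0.299, 0.048, 0.953, -0.015]
wrist_force: [-3.6, 0.6, 2.9]
opening: -0.001
grasp_force: 2.0
```

Call:
apply_moves(
  moves=[
    {"jaw": 0,"offset": [-0.8,0,0.6],"rot": [0,0,0]},
    {"jaw": 0,"offset": [-0.8,0,0.6],"rot": [0,0,0]},
    {"jaw": 0,"offset": [-0.8,0,0.6],"rot": [0,0,0]},
    {"jaw": 0,"offset": [-0.4,0,0.3],"rot": [0,0,0]},
    {"jaw": 0,"offset": [-0.4,0,0.3],"rot": [0,0,0]},
  ],
)

```text
time_s: 15.65
eef_pos: [0.6708, -0.0256, 0.0586]
eef_rot: [0.296, 0.048, 0.954, -0.014]
wrist_force: [-23.2, 0.9, 16.1]
opening: 0.001
grasp_force: 11.9
```

The stop is clear: about 4 N of sliding push rose to 23 N. Now I retreat and go to the wedge.

```bash
python3 - <<'E'
from h import *
o=ctrl.get_obs();p=o["eef_pos"]
q=ori(1,35);t=np.array([.542,.292,.092]);zz=q.apply([0,0,1])
plan((rack(-60,1.5,75),ori(RY,35),4),(rack(-110,1.5,150),ori(RY,35),3),(t-.085*zz,q,11))
print('--');plan((t,q,5),start=(t-.085*zz,q))
E
```

```text
0 [10.5, -0.1, -12.1] [0.0, -0.1, 0.0]
0 [10.5, -0.1, -12.2] [0.0, -0.1, 0.0]
0 [10.4, -0.1, -12.2] [0.0, -0.1, 0.0]
0 [10.4, -0.1, -12.2] [0.0, -0.1, 0.0]
0 [-0.7, -0.0, -30.0] [0.0, 0.0, 0.0]
1 [-0.7, -0.0, -30.0] [0.0, 0.0, 0.0]
1 [-0.7, -0.0, -30.0] [0.0, 0.0, 0.0]
1 [6.6, 27.1, -5.9] [-0.4, 0.0, -0.5]
1 [6.3, 27.2, -5.7] [-0.4, 0.0, -0.5]
1 [6.1, 27.3, -5.6] [-0.4, 0.0, -0.5]
2 [5.9, 27.3, -5.4] [-0.4, 0.0, -0.5]
2 [5.6, 27.4, -5.2] [-0.4, 0.0, -0.5]
2 [5.4, 27.5, -5.1] [-0.4, 0.0, -0.5]
2 [5.1, 27.6, -4.9] [-0.4, 0.0, -0.5]
2 [4.9, 27.7, -4.7] [-0.4, 0.0, -0.5]
3 [4.6, 27.7, -4.5] [-0.4, 0.0, -0.5]
3 [4.4, 27.8, -4.4] [-0.4, 0.0, -0.5]
3 [4.2, 27.9, -4.2] [-0.4, 0.0, -0.5]
--
0 [0.0, -0.0, 17.0] [0.0, 0.0, 0.0]
0 [0.0, -0.0, 17.0] [0.0, 0.0, 0.0]
0 [0.0, -0.0, 17.0] [0.0, 0.0, 0.0]
0 [0.0, -0.0, 17.0] [0.0, 0.0, 0.0]
0 [0.0, -0.0, 17.0] [0.0, 0.0, 0.0]
```

Call:
apply_moves(
  moves=[
    {"jaw": 0,"offset": [8,0,-6],"rot": [0,0,0]},
    {"jaw": 0,"offset": [14,0,-14],"rot": [0,0,0]},
    {"jaw": 0,"offset": [12,0,-14],"rot": [0,0,0]},
    {"jaw": 0,"offset": [10,0,-15],"rot": [0,0,0]},
    {"jaw": 0,"offset": [0,0,-30],"rot": [0,0,0]},
  ],
)

```text
time_s: 16.27
eef_pos: [0.592, -0.0183, 0.0991]
eef_rot: [0.298, 0.048, 0.953, -0.015]
wrist_force: [-0.0, -0.7, 0.6]
opening: -0.001
grasp_force: 0.0
```

Call:
apply_moves(
  moves=[
    {"jaw": 1,"offset": [0,0,-30],"rot": [0,0,0]},
    {"jaw": 1,"offset": [0,0,-30],"rot": [0,0,0]},
    {"jaw": 1,"offset": [6.5,27,-6],"rot": [-0.4,0,-0.5]},
    {"jaw": 1,"offset": [6.5,27,-5.5],"rot": [-0.4,0,-0.5]},
    {"jaw": 1,"offset": [6,27.5,-5.5],"rot": [-0.4,0,-0.5]},
  ],
)

```text
time_s: 16.9
eef_pos: [0.5415, 0.0691, 0.1533]
eef_rot: [0.3, 0.033, 0.953, -0.009]
wrist_force: [0.4, 0.4, 0.0]
opening: 0.996
grasp_force: 0.0
```

Call:
apply_moves(
  moves=[
    {"jaw": 1,"offset": [6,27.5,-5.5],"rot": [-0.4,0,-0.5]},
    {"jaw": 1,"offset": [5.5,27.5,-5],"rot": [-0.4,0,-0.5]},
    {"jaw": 1,"offset": [5.5,27.5,-5],"rot": [-0.4,0,-0.5]},
    {"jaw": 1,"offset": [5,27.5,-5],"rot": [-0.4,0,-0.5]},
    {"jaw": 1,"offset": [5,27.5,-5],"rot": [-0.4,0,-0.5]},
  ],
)

```text
time_s: 17.52
eef_pos: [0.511, 0.2086, 0.1591]
eef_rot: [0.3, 0.006, 0.954, 0.002]
wrist_force: [0.6, 0.0, 0.6]
opening: 1.0
grasp_force: 0.0
```

```bash
python3 - <<'E'
from h import *
q=ori(1,35);t=np.array([.542,.292,.092]);zz=q.apply([0,0,1])
plan((t-.085*zz,q,3),(t-.05*zz,q,2))
Rz=R.from_euler('z',-RY,degrees=True)
for n in("top","scene"):
    p,d=ctrl.camera(n);np.savez(f"{n}2.npz",p=p,d=d)
    P=Rz.apply(cloud(n,d).reshape(-1,3)-RO); g=p.reshape(-1,3).astype(int)
    for lo,hi in((.08,.096),(.096,.112)):
        m=(P[:,0]>-.05)&(P[:,0]<.06)&(abs(P[:,1])<.07)&(P[:,2]>lo)&(P[:,2]<hi); print(n,lo,m.sum(),rect(P[m][:,:2]) if m.sum()>4 else '',P[m].min(0) if m.any() else '')
p=np.load("top2.npz")["p"]
cv2.imwrite("pics/c2.png",cv2.resize(cv2.cvtColor(p,cv2.COLOR_RGB2BGR)[95:170,160:310],None,fx=5,fy=5,interpolation=cv2.INTER_CUBIC))
E
```

```text
0 [4.7, 27.5, -4.1] [-0.2, -0.0, -0.5]
0 [4.5, 27.5, -4.0] [-0.2, -0.0, -0.5]
0 [4.2, 27.6, -3.9] [-0.2, -0.0, -0.5]
0 [0.0, 0.0, 17.5] [0.0, 0.0, 0.0]
0 [0.0, 0.0, 17.5] [0.0, 0.0, 0.0]
top 0.08 68 (array([-20.9,   2.1]), array([88.8, 95.5]), 38.7) [-0.03099661 -0.05854666  0.08118709]
top 0.096 138 (array([23.2,  1.8]), array([32.8, 61.3]), 0.2) [ 0.00676931 -0.02885105  0.09604539]
scene 0.08 23 (array([-25.8,   0.2]), array([119.8,   7.9]), 89.5) [-0.02929086 -0.05965177  0.08064682]
scene 0.096 0
```

View pics/c2.png

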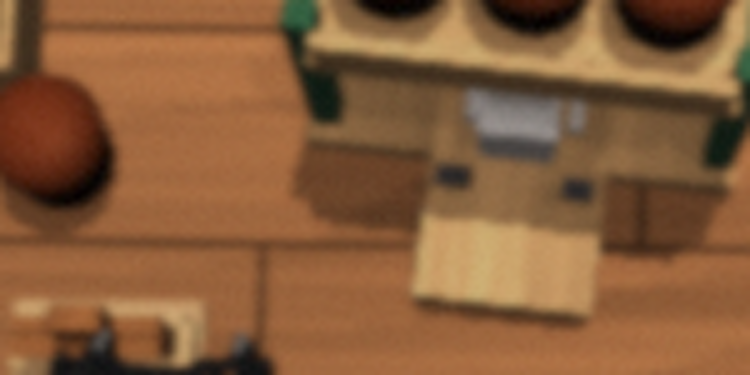

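The tin sits square in the lane, with its near edge about 7 mm beyond the gap point and its centre at y about +1.8. The fingers at crop (100,340) and (243,345) don't match where I expect the tab, so I check the wedge's height map before grasping.

```bash
python3 - <<'E'
from h import *
for f in("top","top2"):
    P=cloud("top",np.load(f+".npz")["d"])
    print(f); print("y",(P[160,158:206:2,1]*1e3).round().astype(int).tolist())
    for v in range(152,176,2): print(v,int(P[v,175,0]*1e3),(P[v,158:206:2,2]*1e3).round().astype(int).tolist())
a=cv2.cvtColor(np.load("top.npz")["p"],cv2.COLOR_RGB2BGR)[145:185,150:210];b=cv2.cvtColor(np.load("scene.npz")["p"],cv2.COLOR_RGB2BGR)[145:195,285:345]
cv2.imwrite("pics/c3.png",np.hstack([cv2.resize(a,(400,300)),cv2.resize(b,(400,300))]))
E
```

```text
top
y [388, 381, 365, 342, 335, 327, 310, 300, 294, 288, 280, 273, 272, 267, 259, 252, 245, 237, 238, 233, 224, 220, 214, 206]
152 579 [0, 1, -3, -2, 2, 7, -1, 2, 2, -2, -4, -3, 4, 2, 5, -3, 3, 1, 4, -5, 3, 0, 4, 0]
154 570 [0, 11, 2, -2, -2, -3, 3, -1, -1, 2, 2, -4, 5, 1, 2, 1, 0, 1, -4, 1, -1, -3, 1, 3]
156 536 [2, 0, 1, 13, 5, 6, 128, 125, 121, 131, 122, 125, 4, 7, 8, 13, 8, 2, 9, 4, 6, 13, 2, -3]
158 529 [2, 1, -4, 82, 83, 84, 126, 122, 123, 122, 121, 123, 89, 82, 84, 86, 83, 82, 38, 34, 6, 10, 0, 1]
160 521 [4, 0, 28, 82, 82, 82, 120, 128, 127, 121, 124, 121, 93, 85, 84, 83, 83, 83, 42, 27, 32, 11, -1, -1]
162 519 [-3, -2, 34, 79, 81, 82, 82, 101, 103, 96, 96, 100, 83, 80, 82, 82, 80, 84, 44, 29, 34, 4, -2, 0]
164 513 [4, -3, 84, 88, 82, 84, 89, 82, 89, 91, 89, 89, 87, 79, 86, 87, 85, 80, 42, 31, 39, 11, 4, 2]
166 507 [0, -1, 83, 84, 84, 81, 80, 84, 85, 86, 89, 83, 83, 79, 89, 85, 86, 81, 32, 32, 34, 5, 2, 5]
168 508 [-3, -3, 32, 37, 28, 31, 32, 25, 27, 29, 33, 34, 35, 35, 27, 32, 27, 27, 36, 25, 31, 6, -1, -4]
170 504 [3, 1, 2, 12, 8, 5, 8, 6, 10, 10, 13, 7, 15, 9, 12, 7, 10, 8
[... 936 characters left out ...]
1, -7]
164 514 [2, -3, 87, 85, 88, 85, 81, 86, 83, 83, 196, 206, 187, 90, 83, 85, 82, 83, 40, 32, 36, 5, 7, -4]
166 483 [2, 1, 83, 89, 86, 83, 83, 226, 214, 208, 222, 230, 230, 86, 83, 83, 83, 78, 29, 38, 30, 3, 230, -1]
168 475 [-4, -2, 32, 29, 33, 34, 233, 237, 218, 216, 216, 232, 246, 287, 293, 295, 293, 286, 248, 253, 247, 244, 239, 228]
170 468 [0, 2, 1, 11, 13, 8, 252, 247, 248, 215, 211, 226, 294, 301, 305, 306, 301, 299, 292, 285, 247, 240, 225, 227]
172 457 [-3, -2, 2, 4, 1379, 9, 264, 264, 250, 9, 257, 302, 311, 318, 314, 317, 309, 311, 305, 291, 278, 252, 251, 222]
174 449 [0, -4, 5, 3, 3, 1, 261, 257, 259, 254, 301, 319, 320, 323, 319, 323, 319, 317, 309, 299, 287, 263, 260, 250]
```

View pics/c3.png

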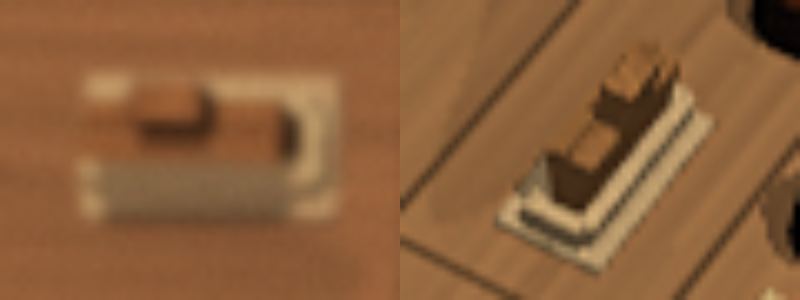

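The height map confirms the tab: top at 123 mm, y 273–310 mm, x about 528 mm. The visible dark parts are the higher gripper body, so I carry on.

Call:
apply_moves(
  moves=[
    {"jaw": 1,"offset": [4.5,27.5,-4],"rot": [-0.2,0,-0.5]},
    {"jaw": 1,"offset": [4.5,27.5,-4],"rot": [-0.2,0,-0.5]},
    {"jaw": 1,"offset": [4,27.5,-4],"rot": [-0.2,0,-0.5]},
    {"jaw": 1,"offset": [0,0,15],"rot": [0,0,0]},
    {"jaw": 1,"offset": [0,0,15],"rot": [0,0,0]},
  ],
)

```text
time_s: 18.25
eef_pos: [0.5112, 0.2904, 0.1367]
eef_rot: [0.299, -0.008, 0.954, 0.003]
wrist_force: [-0.2, -0.5, 0.2]
opening: 1.001
grasp_force: 0.0
```

```bash
python3 - <<'E'
from h import *
q=ori(1,35);t=np.array([.5415,.2915,.092])
plan((t,q,5))
E
```

```text
0 [0.1, 0.1, 10.8] [-0.0, -0.0, -0.0]
0 [0.1, 0.1, 10.8] [-0.0, -0.0, -0.0]
0 [0.1, 0.1, 10.8] [-0.0, -0.0, -0.0]
0 [0.1, 0.1, 10.8] [-0.0, -0.0, -0.0]
0 [0.2, 0.1, 10.8] [-0.0, -0.0, -0.0]
```

Call:
apply_moves(
  moves=[
    {"jaw": 1,"offset": [0,0.5,11],"rot": [0,0,0]},
    {"jaw": 1,"offset": [0,0,11],"rot": [0,0,0]},
    {"jaw": 1,"offset": [0,0,11],"rot": [0,0,0]},
    {"jaw": 1,"offset": [0,0,11],"rot": [0,0,0]},
    {"jaw": 1,"offset": [0,0,10],"rot": [0,0,0]},
  ],
)

```text
time_s: 18.88
eef_pos: [0.5418, 0.2912, 0.0917]
eef_rot: [0.299, -0.008, 0.954, 0.002]
wrist_force: [-0.4, -0.2, -0.5]
opening: 1.0
grasp_force: 0.0
```

Call:
apply_moves(
  moves=[
    {"jaw": 0.2,"offset": [0,0,0],"rot": [0,0,0]},
    {"jaw": 0.2,"offset": [0,0,0],"rot": [0,0,0]},
    {"jaw": 0.2,"offset": [0,0,0],"rot": [0,0,0]},
    {"jaw": 0.2,"offset": [0,0,0],"rot": [0,0,0]},
    {"jaw": 0.2,"offset": [0,0,0],"rot": [0,0,0]},
  ],
)

```text
time_s: 19.5
eef_pos: [0.5417, 0.2915, 0.093]
eef_rot: [0.3, -0.008, 0.954, 0.002]
wrist_force: [-0.6, 0.1, 2.7]
opening: 0.46
grasp_force: 60.7
```

```bash
cat >> h.py <<'E'
# wedge front-foot edge in tool frame, fixed at the grasp (measured TCP then; wedge foot centre, yaw 1)
_g=np.array([.5417,.2915,.093]);_q=ori(1,35);_e=np.array([.5315,.2915,.008])+R.from_euler('z',1,degrees=True).apply([.007,0,0])
EDGE=_q.inv().apply(_e-_g)
def wp(X,y,z,lean=0):
    q=ori(RY,35+lean); return rack(X,y,z)-q.apply(EDGE),q
def where():
    o=ctrl.get_obs();q=R.from_quat(np.roll(o["eef_rot"],-1));Rz=R.from_euler('z',-RY,degrees=True)
    print("edge rack",(Rz.apply(o["eef_pos"]+q.apply(EDGE)-RO)*1e3).round(1),"rot err",np.degrees((ori(RY,35).inv()*q).as_rotvec()).round(1),"F",Rz.apply(o["wrist_force"]).round(1),o["time_s"],"grip",round(o["opening"],3))
E
python3 - <<'E'
from h import *
o=ctrl.get_obs();p=o["eef_pos"]
plan((p+[0,0,.11],ori(1,35),5),(*wp(-90,.5,125,12),10),(*wp(-30,.5,110,12),5))
E
```

```text
0 [-12.6, 0.0, -18.0] [-0.0, -0.0, -0.0]
0 [-12.6, 0.0, -18.0] [-0.0, -0.0, -0.0]
0 [-12.6, 0.0, -18.0] [-0.0, -0.0, -0.0]
0 [-12.6, 0.0, -18.0] [-0.0, -0.0, -0.0]
0 [-12.6, 0.0, -18.0] [-0.0, -0.0, -0.0]
1 [-1.8, -30.8, 0.5] [0.4, -1.2, 0.5]
1 [-2.0, -30.8, 0.8] [0.4, -1.2, 0.5]
1 [-2.3, -30.8, 1.1] [0.4, -1.2, 0.5]
1 [-2.5, -30.8, 1.4] [0.4, -1.2, 0.5]
1 [-2.8, -30.7, 1.7] [0.4, -1.2, 0.5]
2 [-3.0, -30.7, 2.0] [0.4, -1.2, 0.5]
2 [-3.2, -30.6, 2.3] [0.4, -1.2, 0.5]
2 [-3.5, -30.6, 2.6] [0.4, -1.2, 0.5]
2 [-3.7, -30.5, 2.9] [0.4, -1.2, 0.5]
2 [-3.9, -30.5, 3.2] [0.4, -1.2, 0.5]
3 [-6.0, -0.0, 10.8] [0.0, 0.0, 0.0]
3 [-6.0, -0.0, 10.8] [0.0, 0.0, 0.0]
3 [-6.0, -0.0, 10.8] [0.0, 0.0, 0.0]
3 [-6.0, -0.0, 10.8] [0.0, 0.0, 0.0]
3 [-6.0, -0.0, 10.8] [0.0, 0.0, 0.0]
```

Call:
apply_moves(
  moves=[
    {"jaw": 0.2,"offset": [-6,0,-8.5],"rot": [0,0,0]},
    {"jaw": 0.2,"offset": [-12.5,0,-18],"rot": [0,0,0]},
    {"jaw": 0.2,"offset": [-12.5,0,-18],"rot": [0,0,0]},
    {"jaw": 0.2,"offset": [-16,0,-23],"rot": [0,0,0]},
    {"jaw": 0.2,"offset": [-16,0,-23],"rot": [0,0,0]},
  ],
)

```text
time_s: 20.12
eef_pos: [0.5409, 0.2911, 0.2034]
eef_rot: [0.299, -0.008, 0.954, 0.002]
wrist_force: [0.5, -0.1, -1.1]
opening: 0.463
grasp_force: 61.5
```

Call:
apply_moves(
  moves=[
    {"jaw": 0.2,"offset": [-2,-31,0.5],"rot": [0.4,-1.2,0.5]},
    {"jaw": 0.2,"offset": [-2,-31,1],"rot": [0.4,-1.2,0.5]},
    {"jaw": 0.2,"offset": [-2.5,-31,1],"rot": [0.4,-1.2,0.5]},
    {"jaw": 0.2,"offset": [-2.5,-31,1.5],"rot": [0.4,-1.2,0.5]},
    {"jaw": 0.2,"offset": [-3,-30.5,1.5],"rot": [0.4,-1.2,0.5]},
  ],
)

```text
time_s: 20.75
eef_pos: [0.5528, 0.1357, 0.2058]
eef_rot: [0.349, 0.019, 0.937, -0.008]
wrist_force: [0.4, 0.4, -1.2]
opening: 0.459
grasp_force: 61.5
```

Call:
apply_moves(
  moves=[
    {"jaw": 0.2,"offset": [-3,-30.5,2],"rot": [0.4,-1.2,0.5]},
    {"jaw": 0.2,"offset": [-3,-30.5,2.5],"rot": [0.4,-1.2,0.5]},
    {"jaw": 0.2,"offset": [-3.5,-30.5,2.5],"rot": [0.4,-1.2,0.5]},
    {"jaw": 0.2,"offset": [-3.5,-30.5,3],"rot": [0.4,-1.2,0.5]},
    {"jaw": 0.2,"offset": [-4,-30.5,3],"rot": [0.4,-1.2,0.5]},
  ],
)

```text
time_s: 21.38
eef_pos: [0.5648, -0.0174, 0.2082]
eef_rot: [0.397, 0.044, 0.916, -0.017]
wrist_force: [0.1, 0.3, -0.5]
opening: 0.462
grasp_force: 61.5
```

```bash
python3 - <<'E'
from h import *
where()
plan((*wp(-60,.5,115,12),2),(*wp(-30,.5,105,12),3),(*wp(2,.5,97,12),5))
Rz=R.from_euler('z',-RY,degrees=True);o=ctrl.get_obs();print(Rz.apply(o["eef_pos"]-RO)*1e3)
p,d=ctrl.camera("scene");np.savez("scene3.npz",p=p,d=d)
cv2.imwrite("pics/c4.png",cv2.resize(cv2.cvtColor(p,cv2.COLOR_RGB2BGR)[120:300,200:400],None,fx=3,fy=3,interpolation=cv2.INTER_CUBIC))
E
```

```text
edge rack [-8.990e+01  1.000e-01  1.244e+02] rot err [ -0.4 -11.9  -0.1] F [ 0.1  0.3 -0.5] 21.375 grip 0.462
0 [-6.7, 0.3, 14.0] [0.2, -0.1, 0.0]
0 [-6.7, 0.3, 14.0] [0.2, -0.1, 0.0]
0 [-4.4, 0.0, 9.6] [0.0, 0.0, 0.0]
0 [-4.4, 0.0, 9.6] [0.0, 0.0, 0.0]
0 [-4.4, 0.0, 9.6] [0.0, 0.0, 0.0]
1 [-3.2, -0.0, 5.8] [0.0, 0.0, 0.0]
1 [-3.2, -0.0, 5.8] [0.0, 0.0, 0.0]
1 [-3.2, -0.0, 5.8] [0.0, 0.0, 0.0]
1 [-3.2, -0.0, 5.8] [0.0, 0.0, 0.0]
1 [-3.2, -0.0, 5.8] [0.0, 0.0, 0.0]
[-104.1971594    -0.45578504  208.19706828]
```

View pics/c4.png

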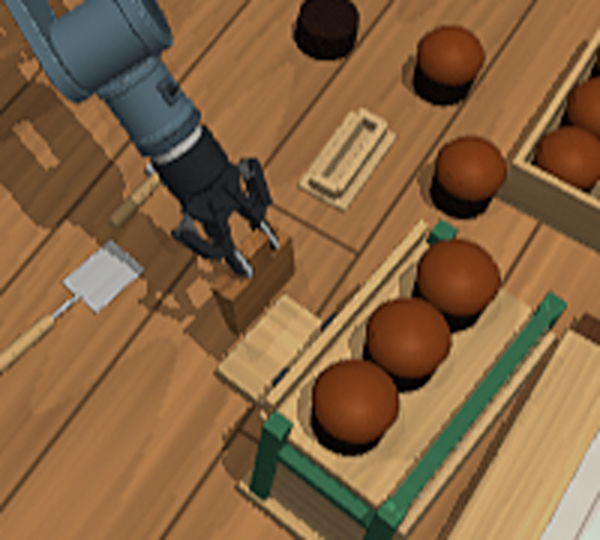

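The wedge is held in front of the posts (crop about (258,290)), with its front face towards the camera. I check that face's position by depth.

```bash
python3 - <<'E'
from h import *
P=cloud("scene",np.load("scene3.npz")["d"]);o=ctrl.get_obs();q=R.from_quat(np.roll(o["eef_rot"],-1))
e=o["eef_pos"]+q.apply(EDGE); W=q*ori(0,35).inv()  # wedge axes
L=W.inv().apply(P.reshape(-1,3)-e)*1e3
m=(L[:,2]>8)&(L[:,2]<70)&(abs(L[:,1])<50)&(abs(L[:,0])<15); A=L[m]
c=np.linalg.lstsq(np.c_[np.ones(len(A)),A[:,1],A[:,2]-40],A[:,0],rcond=None)[0];print(len(A),"x0, dx/dy, dx/dz",c.round(3),np.std(A[:,0]))
m=(abs(L[:,0])<10)&(abs(L[:,1])<70)&(L[:,2]>-15)&(L[:,2]<90);A=L[m];print("y",np.percentile(A[:,1],[1,99]),"z",np.percentile(A[:,2],[1,99]))
E
```

```text
208 x0, dx/dy, dx/dz [2.955 0.007 0.009] 1.2983021085238118
y [-54.96962266  58.47290365] z [-0.25959412 84.96057501]
```

Call:
apply_moves(
  moves=[
    {"jaw": 0.2,"offset": [-6.5,0,14],"rot": [0.2,0,0]},
    {"jaw": 0.2,"offset": [-6.5,0,14],"rot": [0.2,0,0]},
    {"jaw": 0.2,"offset": [-4.5,0,9.5],"rot": [0,0,0]},
    {"jaw": 0.2,"offset": [-4.5,0,9.5],"rot": [0,0,0]},
    {"jaw": 0.2,"offset": [-4.5,0,9.5],"rot": [0,0,0]},
  ],
)

```text
time_s: 22.05
eef_pos: [0.6246, -0.0225, 0.1885]
eef_rot: [0.397, 0.046, 0.917, -0.02]
wrist_force: [0.1, 0.6, -1.6]
opening: 0.461
grasp_force: 61.7
```

```bash
python3 - <<'E'
from h import *
where()
plan((*wp(2,.5,97,12),5),(*wp(4,.5,83,12),5),(*wp(4,.5,78,0),5))
E
```

```text
edge rack [-29.9   0.7 104.6] rot err [  0.  -11.8  -0.1] F [ 0.1  0.6 -1.6] 22.05 grip 0.461
0 [-3.2, -0.1, 5.7] [0.0, -0.0, 0.0]
0 [-3.2, -0.1, 5.7] [0.0, -0.0, 0.0]
0 [-3.2, -0.0, 5.7] [0.0, -0.0, 0.0]
0 [-3.2, -0.0, 5.7] [0.0, -0.0, 0.0]
0 [-3.2, -0.0, 5.7] [0.0, -0.0, 0.0]
1 [1.8, 0.0, 2.2] [0.0, 0.0, 0.0]
1 [1.8, 0.0, 2.2] [0.0, 0.0, 0.0]
1 [1.8, 0.0, 2.2] [0.0, 0.0, 0.0]
1 [1.8, 0.0, 2.2] [0.0, 0.0, 0.0]
1 [1.8, 0.0, 2.2] [0.0, 0.0, 0.0]
2 [-1.9, -0.0, 3.1] [0.0, 2.4, 0.0]
2 [-2.0, -0.0, 3.0] [0.0, 2.4, 0.0]
2 [-2.1, -0.0, 2.9] [0.0, 2.4, 0.0]
2 [-2.2, -0.0, 2.9] [0.0, 2.4, 0.0]
2 [-2.4, -0.0, 2.8] [0.0, 2.4, 0.0]
```

```bash
echo "EDGE=EDGE+ori(0,35).inv().apply([.0015,0,0])" >> h.py; python3 - <<'E'
from h import *
plan((*wp(1.5,.5,96,12),5),(*wp(3.5,.5,82,12),5),(*wp(3.5,.5,78,0),5))
E
```

```text
0 [-2.7, -0.1, 5.6] [0.0, -0.0, 0.0]
0 [-2.7, -0.0, 5.6] [0.0, -0.0, 0.0]
0 [-2.7, -0.0, 5.6] [0.0, -0.0, 0.0]
0 [-2.7, -0.0, 5.6] [0.0, -0.0, 0.0]
0 [-2.7, -0.0, 5.6] [0.0, -0.0, 0.0]
1 [1.8, 0.0, 2.2] [0.0, 0.0, 0.0]
1 [1.8, 0.0, 2.2] [0.0, 0.0, 0.0]
1 [1.8, 0.0, 2.2] [0.0, 0.0, 0.0]
1 [1.8, 0.0, 2.2] [0.0, 0.0, 0.0]
1 [1.8, 0.0, 2.2] [0.0, 0.0, 0.0]
2 [-2.1, 0.0, 2.9] [0.0, 2.4, 0.0]
2 [-2.2, 0.0, 2.8] [0.0, 2.4, 0.0]
2 [-2.3, 0.0, 2.7] [0.0, 2.4, 0.0]
2 [-2.4, 0.0, 2.7] [0.0, 2.4, 0.0]
2 [-2.5, 0.0, 2.5] [0.0, 2.4, 0.0]
```

Call:
apply_moves(
  moves=[
    {"jaw": 0.2,"offset": [-2.7,0,5.6],"rot": [0,0,0]},
    {"jaw": 0.2,"offset": [-2.7,0,5.6],"rot": [0,0,0]},
    {"jaw": 0.2,"offset": [-2.7,0,5.6],"rot": [0,0,0]},
    {"jaw": 0.2,"offset": [-2.7,0,5.6],"rot": [0,0,0]},
    {"jaw": 0.2,"offset": [-2.7,0,5.6],"rot": [0,0,0]},
  ],
)

```text
time_s: 22.68
eef_pos: [0.654, -0.0257, 0.1792]
eef_rot: [0.397, 0.046, 0.917, -0.02]
wrist_force: [-0.2, -0.5, -0.1]
opening: 0.46
grasp_force: 61.7
```

Call:
apply_moves(
  moves=[
    {"jaw": 0.2,"offset": [1.8,0,2.2],"rot": [0,0,0]},
    {"jaw": 0.2,"offset": [1.8,0,2.2],"rot": [0,0,0]},
    {"jaw": 0.2,"offset": [1.8,0,2.2],"rot": [0,0,0]},
    {"jaw": 0.2,"offset": [1.8,0,2.2],"rot": [0,0,0]},
    {"jaw": 0.2,"offset": [1.8,0,2.2],"rot": [0,0,0]},
  ],
)

```text
time_s: 23.3
eef_pos: [0.6555, -0.0259, 0.165]
eef_rot: [0.397, 0.046, 0.917, -0.02]
wrist_force: [-0.8, 0.0, -0.2]
opening: 0.46
grasp_force: 61.7
```

```bash
python3 - <<'E'
from h import *
where()
plan((*wp(3.5,.5,78,0),5),(*wp(5,.5,70,0),5))
E
```

```text
edge rack [ 2.6  0.4 81.5] rot err [  0.  -11.8  -0. ] F [-0.8 -0.1 -0.2] 23.3 grip 0.46
0 [-2.2, 0.0, 3.0] [-0.0, 2.4, 0.0]
0 [-2.3, 0.0, 2.9] [-0.0, 2.4, 0.0]
0 [-2.4, 0.0, 2.8] [-0.0, 2.4, 0.0]
0 [-2.6, 0.0, 2.7] [-0.0, 2.4, 0.0]
0 [-2.7, 0.0, 2.5] [-0.0, 2.4, 0.0]
1 [0.7, -0.0, 1.5] [0.0, 0.0, 0.0]
1 [0.7, -0.0, 1.5] [0.0, 0.0, 0.0]
1 [0.7, -0.0, 1.5] [0.0, 0.0, 0.0]
1 [0.7, -0.0, 1.5] [0.0, 0.0, 0.0]
1 [0.7, -0.0, 1.5] [0.0, 0.0, 0.0]
```

No contact yet. I'll bring the wedge upright and lower it.

Call:
apply_moves(
  moves=[
    {"jaw": 0.2,"offset": [-2.2,0,3],"rot": [0,2.4,0]},
    {"jaw": 0.2,"offset": [-2.3,0,2.9],"rot": [0,2.4,0]},
    {"jaw": 0.2,"offset": [-2.4,0,2.8],"rot": [0,2.4,0]},
    {"jaw": 0.2,"offset": [-2.6,0,2.7],"rot": [0,2.4,0]},
    {"jaw": 0.2,"offset": [-2.7,0,2.5],"rot": [0,2.3,0]},
  ],
)

```text
time_s: 23.92
eef_pos: [0.6739, -0.0277, 0.163]
eef_rot: [0.299, 0.048, 0.953, -0.015]
wrist_force: [0.3, -0.1, -0.4]
opening: 0.458
grasp_force: 61.7
```

Call:
apply_moves(
  moves=[
    {"jaw": 0.2,"offset": [0.7,0,1.5],"rot": [0,0,0]},
    {"jaw": 0.2,"offset": [0.7,0,1.5],"rot": [0,0,0]},
    {"jaw": 0.2,"offset": [0.7,0,1.5],"rot": [0,0,0]},
    {"jaw": 0.2,"offset": [0.7,0,1.5],"rot": [0,0,0]},
    {"jaw": 0.2,"offset": [0.7,0,1.5],"rot": [0,0,0]},
  ],
)

```text
time_s: 24.55
eef_pos: [0.6751, -0.0279, 0.1547]
eef_rot: [0.3, 0.048, 0.953, -0.016]
wrist_force: [-0.4, -0.3, -1.1]
opening: 0.458
grasp_force: 61.7
```

```bash
python3 - <<'E'
from h import *
where()
plan((*wp(5.5,.5,60,0),5))
E
```

```text
edge rack [ 4.8  0.4 69.7] rot err [ 0.   0.1 -0. ] F [-0.4 -0.4 -1.1] 24.55 grip 0.458
0 [1.0, 0.0, 1.7] [-0.0, -0.0, 0.0]
0 [1.0, 0.0, 1.7] [-0.0, -0.0, 0.0]
0 [1.0, 0.0, 1.7] [-0.0, -0.0, 0.0]
0 [1.0, 0.0, 1.7] [-0.0, -0.0, 0.0]
0 [1.0, 0.0, 1.7] [-0.0, -0.0, 0.0]
```

Call:
apply_moves(
  moves=[
    {"jaw": 0.2,"offset": [1,0,1.7],"rot": [0,0,0]},
    {"jaw": 0.2,"offset": [1,0,1.7],"rot": [0,0,0]},
    {"jaw": 0.2,"offset": [0.6,0,0.8],"rot": [0,0,0]},
    {"jaw": 0.2,"offset": [0.6,0,0.8],"rot": [0,0,0]},
    {"jaw": 0.2,"offset": [0.6,0,0.8],"rot": [0,0,0]},
  ],
)

```text
time_s: 25.18
eef_pos: [0.6755, -0.0279, 0.148]
eef_rot: [0.3, 0.048, 0.953, -0.016]
wrist_force: [0.0, -0.2, -1.2]
opening: 0.458
grasp_force: 61.7
```

Call:
apply_moves(
  moves=[
    {"jaw": 0.2,"offset": [0.6,0,0.8],"rot": [0,0,0]},
    {"jaw": 0.2,"offset": [0.6,0,0.8],"rot": [0,0,0]},
    {"jaw": 0.2,"offset": [0.6,0,0.8],"rot": [0,0,0]},
    {"jaw": 0.2,"offset": [0.6,0,0.8],"rot": [0,0,0]},
    {"jaw": 0.2,"offset": [0.6,0,0.8],"rot": [0,0,0]},
  ],
)

```text
time_s: 25.8
eef_pos: [0.6756, -0.028, 0.1433]
eef_rot: [0.3, 0.048, 0.953, -0.016]
wrist_force: [0.9, -0.1, -0.2]
opening: 0.46
grasp_force: 61.7
```

```bash
python3 - <<'E'
from h import *
where()
E
```

```text
edge rack [ 5.4  0.3 58.3] rot err [ 0.  0. -0.] F [ 0.9 -0.  -0.2] 25.8 grip 0.46
```

Call:
apply_moves(
  moves=[
    {"jaw": 0.2,"offset": [0.6,0,0.8],"rot": [0,0,0]},
    {"jaw": 0.2,"offset": [0.6,0,0.8],"rot": [0,0,0]},
    {"jaw": 0.2,"offset": [0.6,0,0.8],"rot": [0,0,0]},
    {"jaw": 0.2,"offset": [0.6,0,0.8],"rot": [0,0,0]},
    {"jaw": 0.2,"offset": [0.6,0,0.8],"rot": [0,0,0]},
  ],
)

```text
time_s: 26.42
eef_pos: [0.6762, -0.0283, 0.1391]
eef_rot: [0.301, 0.048, 0.952, -0.016]
wrist_force: [5.0, -0.6, 3.7]
opening: 0.46
grasp_force: 61.7
```

Call:
apply_moves(
  moves=[
    {"jaw": 0.2,"offset": [0.6,0,0.8],"rot": [0,0,0]},
    {"jaw": 0.2,"offset": [0.6,0,0.8],"rot": [0,0,0]},
    {"jaw": 0.2,"offset": [0.6,0,0.8],"rot": [0,0,0]},
    {"jaw": 0.2,"offset": [0.6,0,0.8],"rot": [0,0,0]},
    {"jaw": 0.2,"offset": [0.6,0,0.8],"rot": [0,0,0]},
  ],
)

```text
time_s: 27.05
eef_pos: [0.6773, -0.0283, 0.1364]
eef_rot: [0.303, 0.048, 0.952, -0.016]
wrist_force: [-0.3, 1.7, 15.2]
opening: 0.465
grasp_force: 63.3
```

```bash
python3 - <<'E'
from h import *
where()
E
```

```text
edge rack [ 7.6  0.1 51.4] rot err [ 0.1 -0.3 -0. ] F [-0.4  1.6 15.2] 27.05 grip 0.465
```

Call:
apply_moves(
  moves=[
    {"jaw": 0.2,"offset": [0.5,0,0.7],"rot": [0,0,0]},
    {"jaw": 0.2,"offset": [0.3,0,0.4],"rot": [0,0,0]},
    {"jaw": 0.2,"offset": [0,0,0],"rot": [0,0,0]},
    {"jaw": 0.2,"offset": [0,0,0],"rot": [0,0,0]},
    {"jaw": 0.2,"offset": [0,0,0],"rot": [0,0,0]},
  ],
)

```text
time_s: 27.68
eef_pos: [0.6776, -0.0283, 0.1357]
eef_rot: [0.303, 0.048, 0.952, -0.016]
wrist_force: [-1.5, 1.5, 15.9]
opening: 0.455
grasp_force: 63.8
```

Call:
apply_moves(
  moves=[
    {"jaw": 0.2,"offset": [0.6,0,0.8],"rot": [0,0,0]},
    {"jaw": 0.2,"offset": [0.6,0,0.8],"rot": [0,0,0]},
    {"jaw": 0.2,"offset": [0.3,0,0.4],"rot": [0,0,0]},
    {"jaw": 0.2,"offset": [0,0,0],"rot": [0,0,0]},
    {"jaw": 0.2,"offset": [0,0,0],"rot": [0,0,0]},
  ],
)

```text
time_s: 28.3
eef_pos: [0.6778, -0.0282, 0.1355]
eef_rot: [0.304, 0.048, 0.951, -0.016]
wrist_force: [-19.4, 3.1, 35.9]
opening: 0.46
grasp_force: 67.0
```

```bash
python3 - <<'E'
from h import *
where()
E
```

```text
edge rack [ 8.3  0.2 50.5] rot err [ 0.1 -0.5 -0.1] F [-19.6   1.2  35.9] 28.3 grip 0.46
```

Call:
apply_moves(
  moves=[
    {"jaw": 0.2,"offset": [-0.6,0,-0.8],"rot": [0,0,0]},
    {"jaw": 0.2,"offset": [-0.6,0,-0.8],"rot": [0,0,0]},
    {"jaw": 1,"offset": [0,0,0],"rot": [0,0,0]},
    {"jaw": 1,"offset": [0,0,0],"rot": [0,0,0]},
    {"jaw": 1,"offset": [0,0,0],"rot": [0,0,0]},
  ],
)

```text
time_s: 28.92
eef_pos: [0.6737, -0.0276, 0.1295]
eef_rot: [0.298, 0.048, 0.953, -0.015]
wrist_force: [0.0, 0.6, 0.6]
opening: 0.995
grasp_force: 0.0
```

Call:
apply_moves(
  moves=[
    {"jaw": 1,"offset": [0,0,0],"rot": [0,0,0]},
    {"jaw": 1,"offset": [0,0,-10],"rot": [0,0,0]},
    {"jaw": 1,"offset": [0,0,-20],"rot": [0,0,0]},
    {"jaw": 1,"offset": [0,0,-25],"rot": [0,0,0]},
    {"jaw": 1,"offset": [0,0,-25],"rot": [0,0,0]},
  ],
)

```text
time_s: 29.55
eef_pos: [0.6286, -0.0231, 0.1977]
eef_rot: [0.3, 0.048, 0.953, -0.016]
wrist_force: [0.2, 0.5, 1.1]
opening: 0.998
grasp_force: 0.0
```

```bash
python3 - <<'E'
from h import *
o=ctrl.get_obs();Rz=R.from_euler('z',-RY,degrees=True);print(Rz.apply(o["eef_pos"]-RO)*1e3)
# press point: tip over the tab top centre: tab x 8-20..8 -> -2 ; top z ~50.5+115=165
q=ori(RY,45)
plan((rack(-45,.5,190),q,5),(rack(-8,.5,185),q,3),(rack(-8,.5,176),q,2))
p,d=ctrl.camera("scene");P=Rz.apply(cloud("scene",d).reshape(-1,3)-RO)*1e3
m=(abs(P[:,0])<40)&(abs(P[:,1])<62)&(P[:,2]>110)&(P[:,2]<180);A=P[m];print(len(A),np.percentile(A[:,2],[2,50,98]) if len(A) else '')
t,_=ctrl.camera("top");cv2.imwrite("pics/c5.png",cv2.resize(cv2.cvtColor(np.hstack([p[180:280,250:370],t[85:185,200:320]]),cv2.COLOR_RGB2BGR),None,fx=3.3,fy=3.3,interpolation=cv2.INTER_CUBIC))
E
```

```text
[-40.15024325   0.33472111 197.66917783]
0 [1.7, 0.0, 0.7] [-0.0, -2.0, 0.0]
0 [1.7, 0.0, 0.6] [-0.0, -2.0, 0.0]
0 [1.7, 0.0, 0.6] [-0.0, -2.0, 0.0]
0 [1.7, 0.0, 0.5] [-0.0, -2.0, 0.0]
0 [1.8, 0.0, 0.5] [-0.0, -2.0, 0.0]
1 [-7.5, 0.0, 9.9] [0.0, 0.0, 0.0]
1 [-7.5, 0.0, 9.9] [0.0, 0.0, 0.0]
1 [-7.5, 0.0, 9.9] [0.0, 0.0, 0.0]
1 [3.2, 0.0, 3.2] [0.0, 0.0, 0.0]
1 [3.2, 0.0, 3.2] [0.0, 0.0, 0.0]
78 [120.32468696 127.92067762 168.59624872]
```

View pics/c5.png

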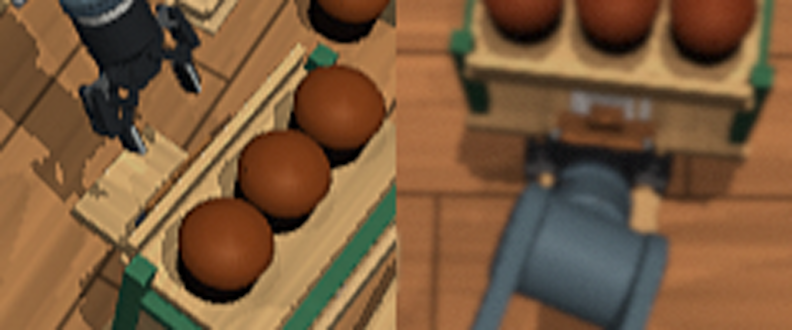

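The top view shows the wedge standing level across both posts against the tin, at crop (605,128). I'll press once on the tab's top with shut fingers to confirm the lock.

```bash
python3 - <<'E'
from h import *
q=ori(RY,45)
plan((rack(-45,.5,190),q,5),(rack(-14,.5,184),q,3),(rack(-1,.5,177),q,2))
E
```

```text
0 [2.1, 0.0, 0.9] [-0.0, -2.0, 0.0]
0 [2.2, 0.0, 0.9] [-0.0, -2.0, 0.0]
0 [2.2, 0.0, 0.8] [-0.0, -2.0, 0.0]
0 [2.2, 0.0, 0.7] [-0.0, -2.0, 0.0]
0 [2.2, 0.0, 0.6] [-0.0, -2.0, 0.0]
1 [-5.9, 0.0, 8.7] [0.0, 0.0, 0.0]
1 [-5.9, 0.0, 8.7] [0.0, 0.0, 0.0]
1 [-5.9, 0.0, 8.7] [0.0, 0.0, 0.0]
1 [-2.1, -0.0, 7.1] [0.0, 0.0, 0.0]
1 [-2.1, -0.0, 7.1] [0.0, 0.0, 0.0]
```

Call:
apply_moves(
  moves=[
    {"jaw": 0,"offset": [1.7,0,0.7],"rot": [0,-2,0]},
    {"jaw": 0,"offset": [1.7,0,0.6],"rot": [0,-2,0]},
    {"jaw": 0,"offset": [1.7,0,0.6],"rot": [0,-2,0]},
    {"jaw": 0,"offset": [1.7,0,0.5],"rot": [0,-2,0]},
    {"jaw": 0,"offset": [1.7,0,0.5],"rot": [0,-2,0]},
  ],
)

```text
time_s: 30.28
eef_pos: [0.6244, -0.0229, 0.1885]
eef_rot: [0.382, 0.047, 0.923, -0.02]
wrist_force: [0.6, 1.1, -0.1]
opening: 0.002
grasp_force: 0.0
```

Call:
apply_moves(
  moves=[
    {"jaw": 0,"offset": [-6.5,0,8.2],"rot": [0,0,0]},
    {"jaw": 0,"offset": [-6.5,0,8.2],"rot": [0,0,0]},
    {"jaw": 0,"offset": [-6.5,0,8.2],"rot": [0,0,0]},
    {"jaw": 0,"offset": [-2,0,7],"rot": [0,0,0]},
    {"jaw": 0,"offset": [-2,0,6],"rot": [0,0,0]},
  ],
)

```text
time_s: 30.9
eef_pos: [0.6679, -0.027, 0.1786]
eef_rot: [0.381, 0.046, 0.923, -0.02]
wrist_force: [0.1, 0.3, 0.5]
opening: 0.003
grasp_force: 0.0
```

Call:
apply_moves(
  moves=[
    {"jaw": 0,"offset": [0.7,0,0.7],"rot": [0,0,0]},
    {"jaw": 0,"offset": [0.7,0,0.7],"rot": [0,0,0]},
    {"jaw": 0,"offset": [0.7,0,0.7],"rot": [0,0,0]},
    {"jaw": 0,"offset": [0.7,0,0.7],"rot": [0,0,0]},
    {"jaw": 0,"offset": [0.7,0,0.7],"rot": [0,0,0]},
  ],
)

```text
time_s: 31.52
eef_pos: [0.6675, -0.0271, 0.1742]
eef_rot: [0.382, 0.046, 0.923, -0.02]
wrist_force: [0.2, -0.1, -0.2]
opening: -0.0
grasp_force: 0.0
```

```bash
python3 - <<'E'
from h import *
o=ctrl.get_obs();Rz=R.from_euler('z',-RY,degrees=True);print(Rz.apply(o["eef_pos"]-RO)*1e3,o["wrist_force"])
E
```

```text
[ -1.03787225   0.30001547 174.21170336] [ 0.20218781 -0.08360546 -0.19135168]
```

Call:
apply_moves(
  moves=[
    {"jaw": 0,"offset": [0.7,0,0.7],"rot": [0,0,0]},
    {"jaw": 0,"offset": [0.7,0,0.7],"rot": [0,0,0]},
    {"jaw": 0,"offset": [0.7,0,0.7],"rot": [0,0,0]},
    {"jaw": 0,"offset": [0.7,0,0.7],"rot": [0,0,0]},
    {"jaw": 0,"offset": [0.7,0,0.7],"rot": [0,0,0]},
  ],
)

```text
time_s: 32.15
eef_pos: [0.6685, -0.0273, 0.1711]
eef_rot: [0.383, 0.046, 0.922, -0.02]
wrist_force: [-6.8, 1.5, 13.5]
opening: -0.002
grasp_force: 6.3
```

Call:
apply_moves(
  moves=[
    {"jaw": 0,"offset": [0.6,0,0.6],"rot": [0,0,0]},
    {"jaw": 0,"offset": [0.6,0,0.6],"rot": [0,0,0]},
    {"jaw": 0,"offset": [0,0,0],"rot": [0,0,0]},
    {"jaw": 0,"offset": [0,0,0],"rot": [0,0,0]},
    {"jaw": 0,"offset": [0,0,0],"rot": [0,0,0]},
  ],
)

```text
time_s: 32.78
eef_pos: [0.6694, -0.0275, 0.1711]
eef_rot: [0.384, 0.046, 0.922, -0.02]
wrist_force: [-10.0, 2.0, 15.6]
opening: -0.005
grasp_force: 7.6
```

Call:
apply_moves(
  moves=[
    {"jaw": 0,"offset": [0,0,-4],"rot": [0,0,0]},
    {"jaw": 0,"offset": [0,0,-15],"rot": [0,0,0]},
    {"jaw": 0,"offset": [0,0,-40],"rot": [0,0,0]},
    {"jaw": 0,"offset": [0,0,-50],"rot": [0,0,0]},
    {"jaw": 0,"offset": [0,0,-50],"rot": [0,0,0]},
  ],
)

```text
time_s: 33.4
eef_pos: [0.5544, -0.0155, 0.2801]
eef_rot: [0.381, 0.047, 0.923, -0.02]
wrist_force: [0.1, 0.0, 0.4]
opening: -0.0
grasp_force: 0.0
```

Call:
apply_moves(
  moves=[
    {"jaw": 0,"offset": [0,40,-20],"rot": [0,0,0]},
    {"jaw": 0,"offset": [0,40,-20],"rot": [0,0,0]},
    {"jaw": 0,"offset": [0,40,0],"rot": [0,0,0]},
    {"jaw": 0,"offset": [0,40,0],"rot": [0,0,0]},
    {"jaw": 0,"offset": [0,40,0],"rot": [0,0,0]},
  ],
)

```text
time_s: 34.02
eef_pos: [0.5475, 0.1875, 0.3081]
eef_rot: [0.382, 0.046, 0.923, -0.02]
wrist_force: [0.8, -1.1, 0.6]
opening: 0.002
grasp_force: 0.0
```

```bash
python3 - <<'E'
from h import *
Rz=R.from_euler('z',-RY,degrees=True)
p,d=ctrl.camera("top");P=Rz.apply(cloud("top",d).reshape(-1,3)-RO)*1e3
for lo,hi in((115,140),(150,180),(96,108)):
    m=(abs(P[:,0])<45)&(abs(P[:,1])<64)&(P[:,2]>lo)&(P[:,2]<hi);A=P[m];print(lo,len(A),np.median(A,0).round(1),rect(A[:,:2]))
cv2.imwrite("pics/c6.png",cv2.resize(cv2.cvtColor(p,cv2.COLOR_RGB2BGR)[85:165,200:320],None,fx=5,fy=5,interpolation=cv2.INTER_CUBIC))
E
```

```text
115 222 [-12.   -0.7 126.7] (array([-7745.2, -1148.4]), array([111291.6,  32965.4]), 89.9)
150 76 [ -4.5  -1.9 165.6] (array([-2329.3,  -654.6]), array([21016.3, 40049.9]), 1.2)
96 64 [ 32.7   5.2 100.9] (array([10594.3,  3653.6]), array([59434., 97658.]), 0.8)
```

View pics/c6.png

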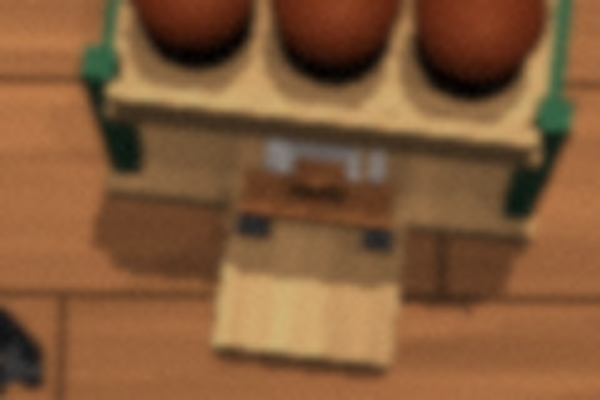

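The picture shows the wedge at (318,195), upright and square. Its top is at 165.6 mm (foot about 20 mm above the deck), and it rests on both posts and the tin. The robot is clear, so I hand in.

```bash
python3 -c "
from bench import ctrl
print(ctrl.hand_in())"
```

```text
the job is handed in; nothing more can be done
None
```

The job is handed in at about 34 s: the tin is against its stop (push rose from 4 N to 23 N), and the wedge is upright and locked about 20 mm above the deck, unmoved under a further 16 N press and after release.

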